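# Make up two bench kits that balance on a rocking tray

## Task

Two kits have been begun on the rocking tray, one in each well: add the oil vial to the kit with the quartz crystal and the matchbox to the kit with the bead dish, then give each kit one of the two brass weights, whichever way round leaves the tray resting level. Stand everything upright (the matchbox flat) on the floor of its well, leave the dish and the crystal in their wells, and let go of it all.

Things in the scene. Friction and masses are not known exactly. Their poses are not given: they have to be found in the camera images.
- oil_vial: Square clear glass vial of tan cutting oil with a round grey cap, standing upright; the glass body is 30 (its x) x 34 (its y) x 42 mm high and can be gripped, the cap on top reaches 64 mm. About 100 g. Origin: centre of the underside, z up.
- matchbox: Closed red matchbox lying flat, 36 mm (its x) x 52 mm (its y) x 15 mm high, 18 g; grip it across the 36 mm. Origin: centre of the underside, z up.
- big_weight: The larger of the two brass weights: round, 32 mm in diameter, 30 mm high with its knob (the full width is in the lower half), 160 g. Origin: centre of the underside, z up.
- small_weight: The smaller of the two brass weights: round, 25 mm in diameter, 23 mm high with its knob (the full width is in the lower half), 75 g. Origin: centre of the underside, z up.
- bead_dish: Shallow oval silver dish heaped with white beads, 45 x 52 x 16 mm, 20 g; loose, it stands from the start in one of the two wells of the rocking tray, near the well's far end, and marks the kit begun there. Origin: centre of the underside, z up.
- quartz: Rough milky-white crystal, 18 x 21 x 23 mm, 12 g; loose, it stands from the start in the other well, near its far end, and marks the kit begun there. Origin: centre of the underside.
- well_left (a point): Left-hand well (seen from the robot) of the dark wooden, felt-lined rocking tray: a pocket 180 mm long (its x, away from the robot and somewhat left) x 90 mm wide (its y, away from the pivot), rim 4 mm wide, 8 mm high. Point: centre of its floor, 50 mm above the bench when level; z: the floor's normal; moves with the tray. Dish or quartz stands at x about +58, y 0 mm; the rest is empty.
- well_right (a point): Right-hand well of the same tray, of the same size and with parallel axes (its y points towards the pivot). The two well centres lie 144 mm apart, 72 mm either side of the pivot.
- rocker (a joint): Tilt of the rocking tray about its pivot, which runs parallel to the wells' x through the middle between them, 34 mm above the bench: 0 = level, positive = left well up, right well down; stops at -0.12 and +0.12 rad. A weak spring centres it: near level it tips about 0.08 rad for each 100 g that one well holds more than the other, so it goes to its stop while only one kit is loaded, and comes back when the kits weigh nearly the same. It gives way gently when pressed.

How it is judged:
By the outcome, as a careful person would: the job done as asked, in the order asked, and still so for the second after the job is handed in, with the robot touching nothing.
It also fails if it takes over 104 s, if anything falls off the work surface, if the arm or the gripper's body presses on something with over 40 N, if the wrist force passes 120 N, or if a joint passes its speed limit or range.

## Robot

A 6-joint arm with a two-finger parallel gripper is mounted at the origin on a cart in front of the work surface, level with it; the furniture and walls round the work are solid. World frame = base frame: x ahead of the robot, y to its left, z up, the work surface at z = 0. Lengths are in m, angles in rad, forces in N, time in s.
With the tool pointing down it reaches from about 0.375 to 0.9 m from the base axis. Payload 3.1 kg.
Tool frame: the origin (TCP) lies at the very end of the fingers, on their centre line; the grasp point (between the pads) lies 19 mm behind it (robot.hold_point_z is the z of the grasp point in the tool frame, in m); z points along the fingers, y is the direction in which the jaws open and shut (so a half turn about z gives the same grasp; the last joint's range is limited). The gripper opens to 87 mm and grips with 3 to 60 N. Pads are 19 mm wide; open, the fingers measure 117 mm over their backs; the gripper's body (75 mm by 190 mm) begins 51 mm behind the grasp point.
Start: joints at [-1.315, 0.527, 1.433, -0, 1.181, -0.178], TCP at [0.263, -0.567, 0.223] pointing down, gripper open.
Joint ranges: [-3.08, 3.08], [-0.75, 2.2], [0.22, 2.44], [-1.43, 4.57], [0, 2.65], [-2.85, 2.85]. Speed limits (rad/s): [2.79, 2.79, 3.14, 3.14, 3.14, 3.14].

## Interface

Orientations are given as a unit quaternion [x, y, z, w].
In Python, from rig import robot, viewer, spotter gives the robot as it stands.
- The arm moves only by the shell command python3 -m crank 'ROWS' [FORCE]. ROWS is text: rows parted by semicolons, each of 7 numbers parted by spaces: the turn, a rotation vector about the tool's x, y, z in units of 5 degrees (1.0 is 5 degrees), then the shift along the tool's x, y, z in units of 40 mm (1.0 is 40 mm), then the gripper's target within -1 to 1 (shut at 1, half-way at 0, fully open at -1). A call has 1 to 5 rows; each row shifts and turns the pose as measured when the row begins, along the tool's axes as they then stand; what a row does not reach is not made up. A row lasts 1/8 s, in which the tool goes at most 62.5 mm and 10.7 degrees, less where a joint would pass 70% of its speed; a pose out of reach is approached as far as the arm can. A call is refused whole if a number of a shift passes 1 or a number of a turn 1, either way. A call with a gripper value outside its range is refused whole. The fingers move at their own pace and stop on an object; FORCE is the grip in N (left out, the last holds). Time passes only in rows, so rows that do not move let the fingers close. It gives the time, the measured TCP pose, the force and the opening at its end, in the units of the state.
- robot.get_obs(): the state, without advancing time (a new reading comes with each control period).
- viewer.camera(name): name is "side" or "top" or "wrist"; returns a dict with "img" (480x640x3 uint8, red, green, blue), "camera_matrix" (3x3 intrinsics, pixels), "distortion" ([k1, k2, p1, p2, k3] as OpenCV has them; the pictures are not rectified), "xyz" and "attitude" of the camera in the world. Camera axes: x right, y down, z forward; pixel columns grow to the right and rows downward; lengths in m; the calibration is good to about 2 mm. A picture is of the moment at which its call begins. There is no depth.
- robot.hand_in(): hands the job in, once; it reports no verdict.
Trained networks look in a picture, given as the dict that the camera call returned (one of the last four; its "shot" number tells which), for a name from the list of things; names that differ only in an ending like _2 or _b are one class to them, and where a whole thing is asked for, a point or a joint stands for the part that bears it (a point fixed in the world has none). Each returns a list of dicts, best first, with "score" (0 to 1); they miss things now and then, are a little off and sometimes report something else, mostly with a low value. They report only what shows in the picture. A call takes as long as a camera call.
- spotter.boxes_of(name, picture): "at" ([x, y, z] in m, in the coordinates of the camera as it stood for that picture, good to about 4 mm: the middle of the surface that is visible of it).
The state is a dict: "time": time; "q": joint angles; "joint_velocities": joint speeds; "joint_torque": joint torques, N m; "position": TCP position; "tool_rot": TCP orientation; "ft_force": force on the tool from outside, world axes, zero at the start; "moment": the same for the moment, N m; "grip_width": finger opening in m.
Only numpy, scipy, OpenCV 4.12 (cv2) and the standard library are available. Lean on these libraries where they do the work, as an engineer would, in place of code of your own. Each camera call takes 0.05 s, during which the arm holds its last target.

## Working session

There is one attempt and no reset: what is moved stays moved. The work goes in short steps, Python scripts to look and compute and a shell command to move; the robot and the scene stay as the last step left them, time stands still between calls to the robot, and variables do not carry over. Pictures are saved under pics/ and viewed, and the job is handed in when it is done.

```bash
ls; mkdir -p pics; cat > h.py <<'E'
import numpy as np, cv2
from scipy.spatial.transform import Rotation as R
from rig import robot, viewer, spotter
def shot(cam,name=None):
    p=viewer.camera(cam)
    if name: cv2.imwrite(f'pics/{name}.png',p['img'][:,:,::-1])
    return p
def att(p):
    a=np.array(p['attitude']); 
    return R.from_quat(a) if a.size==4 else R.from_matrix(a.reshape(3,3))
def world(p,c): return att(p).apply(c)+np.array(p['xyz'])
def ray(p,u,v,z):
    n=cv2.undistortPoints(np.array([[[u,v]]],float),np.array(p['camera_matrix']),np.array(p['distortion']))[0,0]
    d=att(p).apply([n[0],n[1],1]);o=np.array(p['xyz']);return o+d*(z-o[2])/d[2]
def proj(p,X):
    c=att(p).inv().apply(np.array(X)-np.array(p['xyz']))
    return cv2.projectPoints(c.reshape(-1,1,3),np.zeros(3),np.zeros(3),np.array(p['camera_matrix']),np.array(p['distortion']))[0].reshape(-1,2)
E
python3 - <<'E'
from h import *
print(robot.get_obs(), robot.hold_point_z)
for c in ['top','side']:
    p=shot(c,c+'0'); print(c,p['xyz'],p['attitude'],p['camera_matrix'])
    for n in ['oil_vial','matchbox','big_weight','small_weight','bead_dish','quartz','well_left','well_right']:
        for d in spotter.boxes_of(n,p)[:2]: print(n,{k:v for k,v in d.items()},world(p,d['at']).round(3))
E
```

```text
pics
{'time': 0.0, 'q': array([-1.31452092e+00,  5.28480842e-01,  1.43386636e+00, -2.43685673e-05,
        1.18139247e+00, -1.78490814e-01]), 'joint_velocities': array([-0.00129335, -0.00095562, -0.00022183,  0.00131093,  0.00083146,
        0.00156651]), 'joint_torque': array([-3.66367640e-04, -4.40046179e+01, -1.76589686e+01,  6.33021514e-02,
        5.82217926e-02, -1.64386925e-04]), 'position': array([ 0.26309045, -0.5661408 ,  0.22157405]), 'tool_rot': array([ 9.76463628e-01,  2.15679465e-01, -5.29992878e-05, -1.07225817e-03]), 'ft_force': array([-0.0147403 ,  0.67270495, -0.32102646]), 'moment': array([-0.01690314, -0.03870905, -0.01798602]), 'grip_width': 0.08721010437975416} -0.0187
top [0.32265157 0.12933725 1.29683711] [-0.70221388  0.70854632 -0.05004583  0.04850971] [[551.24788474   0.         318.13823009]
 [  0.         551.24788474 243.6295117 ]
 [  0.           0.           1.        ]]
oil_vial {'at': [-0.0017, -0.096, 1.2812], 'score': 0.78} [0.596 0.127 0.041]
oil_vial {'at': [-0.177, -0.037, 1.2655], 'score': 0.66} [0.537 0.302 0.049]
matchbox {'at': [0.3162, -0.0
[... 1082 characters left out ...]
ight {'at': [-0.0704, -0.0796, 1.0704], 'score': 0.61} [0.666 0.004 0.02 ]
small_weight {'at': [-0.084, 0.0932, 0.7835], 'score': 0.65} [0.535 0.311 0.049]
small_weight {'at': [0.1129, 0.1505, 0.7724], 'score': 0.58} [0.338 0.264 0.014]
bead_dish {'at': [-0.179, 0.065, 0.8067], 'score': 0.77} [0.636 0.32  0.056]
bead_dish {'at': [-0.0895, 0.0947, 0.7795], 'score': 0.53} [0.538 0.317 0.05 ]
quartz {'at': [-0.1044, 0.132, 0.7008], 'score': 0.47} [0.515 0.4   0.067]
quartz {'at': [0.1073, 0.1531, 0.7725], 'score': 0.4} [0.342 0.267 0.012]
well_left {'at': [-0.0868, 0.0942, 0.7796], 'score': 0.92} [0.536 0.315 0.051]
well_right {'at': [-0.0851, 0.0932, 0.7821], 'score': 0.92} [0.535 0.312 0.05 ]
```

View pics/top0.png

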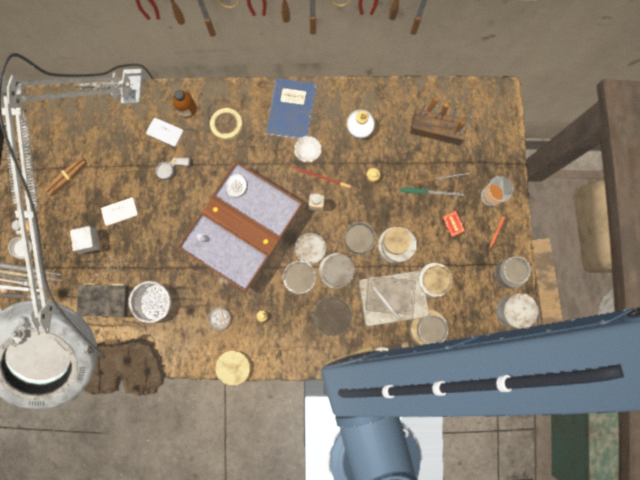

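View pics/side0.png

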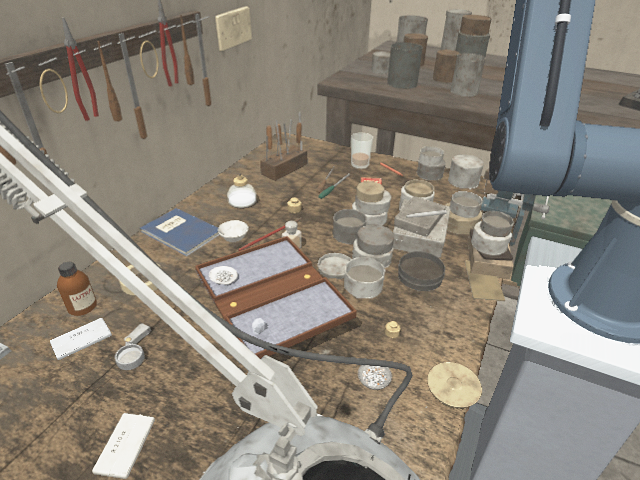

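Left well holds the quartz and right well the dish (top view). Quartz kit gets the vial plus the small weight, dish kit gets the matchbox plus the big weight (112+75 vs 38+160 g). I'll zoom in for yaw and clearance.

```bash
python3 - <<'E'
from h import *
p=shot('top');im=p['img'][:,:,::-1]
c=np.hstack([cv2.resize(im[155:305,175:335],None,fx=5,fy=5,interpolation=cv2.INTER_CUBIC)]); cv2.imwrite('pics/crop0.png',cv2.resize(c,(640,600)))
s=viewer.camera('side');im=s['img'][:,:,::-1]
cv2.imwrite('pics/crop1.png',cv2.resize(im[170:370,190:450],None,fx=3,fy=3,interpolation=cv2.INTER_CUBIC))
for n,X in dict(L=ray(p,203,238,.07),dots1=ray(p,215,210,.055),dots2=ray(p,266,241,.055)).items(): print(n,X)
for uv in [(238,165),(303,205),(248,290),(181,247)]: print(ray(p,*uv,.058))
E
```

```text
L [0.51007821 0.38653658 0.07      ]
dots1 [0.57746605 0.36311103 0.055     ]
dots2 [0.50410157 0.24460791 0.055     ]
[0.68324376 0.31089607 0.058     ]
[0.58635704 0.15975541 0.058     ]
[0.39260958 0.2846263  0.058     ]
[0.4915702 0.4397031 0.058    ]
```

View pics/crop0.png

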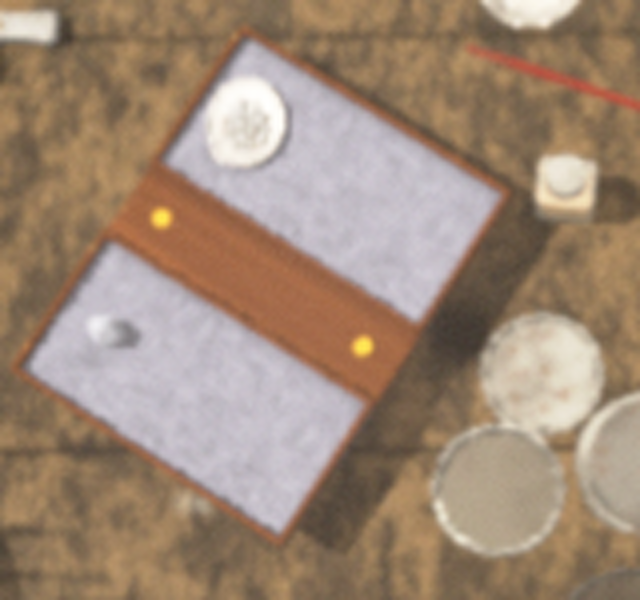

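View pics/crop1.png

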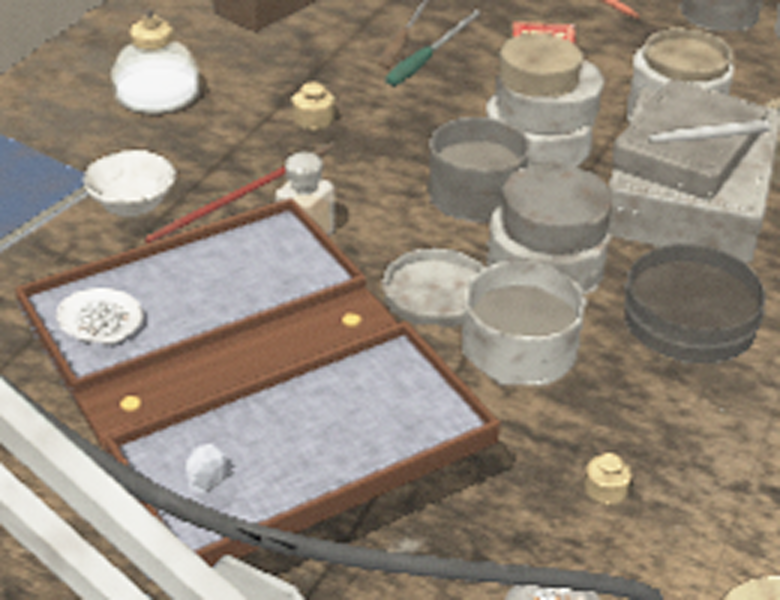

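```bash
cat >> h.py <<'E'
PSI=57.5
def Rt(yaw,tx=0,ty=0):
    # tool down, tool x at yaw deg; then tilt about tool x/y in deg
    c,s=np.cos(np.radians(yaw)),np.sin(np.radians(yaw))
    M=np.array([[c,s,0],[s,-c,0],[0,0,-1]]).T
    M=np.column_stack([[c,s,0],[s,-c,0],[0,0,-1]])
    return R.from_matrix(M)*R.from_rotvec(np.radians([tx,ty,0]))
def plan(way,grip):
    o=robot.get_obs();P=np.array(o['position']);Q=R.from_quat(o['tool_rot'])
    print('t',round(o['time'],2),'at',P.round(4),'x-yaw',round(np.degrees(np.arctan2(*Q.as_matrix()[[1,0],0])),1),'F',np.round(o['ft_force'],1),'w',round(o['grip_width'],4))
    rows=[]
    for pos,yaw,*t in way:
        pos=np.array(pos,float);T=Rt(yaw,*t)
        while True:
            rv=(Q.inv()*T).as_rotvec();d=Q.inv().apply(pos-P)
            a=np.degrees(rv)/5;b=d/.04
            k=max(1,np.ceil(np.abs(np.r_[a,b]).max()-.04),np.ceil(np.linalg.norm(d)/.0625-.01))
            a=np.clip((a/k).round(2),-1,1);b=np.clip((b/k).round(2),-1,1)
            rows.append(np.r_[a,b,grip]);P=P+Q.apply(b*.04);Q=Q*R.from_rotvec(np.radians(a*5))
            if k==1: break
        rows.append(None)
    out=[];n=0
    for r in rows:
        if r is None: print('; '.join(out),'  |wp');out=[];continue
        out.append(' '.join('%g'%(0 if abs(v)<.005 else v) for v in r))
        if len(out)==5: print('; '.join(out));out=[]
def wl(side,x,y,z=0,phi=0,C=(0.539,0.301)):
    # well coords (mm) -> world
    e=np.radians(PSI);ex=np.array([np.cos(e),np.sin(e),0]);ey=np.array([-np.sin(e),np.cos(e),0])
    # phi positive: left up -> y side up
    c,s=np.cos(phi),np.sin(phi);yy=y+(72 if side=='L' else -72);zz=16+z
    return np.r_[C,0.034]+(ex*x+ey*(c*yy-s*zz))/1000+np.array([0,0,(s*yy+c*zz)/1000])
E
python3 - <<'E'
from h import *
plan([((.40,-.25,.30),40),((.54,.10,.30),90)],-1)
E
```

```text
t 1.0 at [ 0.2633 -0.5668  0.2226] x-yaw 24.9 F [-0.2 -0.2  0.4] w 0.0871
0 0 -0.43 0.92 -0.82 -0.28 -1; 0 0 -0.43 0.95 -0.79 -0.28 -1; 0 0 -0.43 0.98 -0.75 -0.28 -1; 0 0 -0.43 1 -0.71 -0.27 -1; 0 0 -0.32 0.77 -0.5 -0.21 -1
0 0 -0.33 0.79 -0.48 -0.21 -1; 0 0 -0.32 0.8 -0.46 -0.2 -1; 0 0 -0.33 0.82 -0.44 -0.21 -1   |wp
0 0 -1 0.83 -0.45 0 -1; 0 0 -1 0.87 -0.37 0 -1; 0 0 -1 0.89 -0.29 0 -1; 0 0 -1 0.92 -0.22 0 -1; 0 0 -1 0.93 -0.13 0 -1
0 0 -1 0.94 -0.05 0 -1; 0 0 -1 0.94 0.03 0 -1; 0 0 -1 0.94 0.11 0 -1; 0 0 -1 0.92 0.19 0 -1; 0 0 -1 0.91 0.27 0 -1
   |wp
```

```bash
python3 -m crank '0 0 -0.4 0.95 -0.8 -0.3 -1; 0 0 -0.4 0.95 -0.8 -0.3 -1; 0 0 -0.4 1 -0.75 -0.3 -1; 0 0 -0.4 1 -0.7 -0.3 -1; 0 0 -0.4 1 -0.6 -0.3 -1'; python3 -m crank '0 0 -0.4 0.8 -0.5 -0.2 -1; 0 0 -0.3 0.8 -0.5 -0.2 -1; 0 0 -0.3 0.8 -0.4 -0.2 -1; 0 0 -1 0.8 -0.4 0 -1; 0 0 -1 0.9 -0.4 0 -1'; python3 -m crank '0 0 -1 0.9 -0.3 0 -1; 0 0 -1 0.9 -0.2 0 -1; 0 0 -1 0.9 -0.1 0 -1; 0 0 -1 0.9 -0.05 0 -1; 0 0 -1 0.9 0 0 -1'
python3 - <<'E'
from h import *
p=shot('wrist','w1');print(p['xyz'],p['attitude'])
plan([((.54,.10,.30),90)],-1)
E
```

```text
time: 1.62
position: [0.3657, -0.3414, 0.2829]
tool_rot: [0.954, 0.299, 0.0, 0.001]
ft_force: [0.5, 0.1, -0.5]
grip_width: 0.0874
time: 2.25
position: [0.4403, -0.1633, 0.3099]
tool_rot: [0.905, 0.425, 0.002, 0.003]
ft_force: [0.7, -0.4, 0.3]
grip_width: 0.0874
time: 2.88
position: [0.5085, 0.0134, 0.3107]
tool_rot: [0.787, 0.617, 0.002, 0.005]
ft_force: [0.4, -0.9, -0.0]
grip_width: 0.0872
[0.52414159 0.08657571 0.47215646] [ 0.98297353 -0.11942293 -0.01200983  0.13912935]
t 2.92 at [0.5095 0.0173 0.3107] x-yaw 76.5 F [ 1.4  1.9 -0.1] w 0.087
0.04 0 -0.9 0.73 0.08 0.09 -1; 0.04 0 -0.9 0.72 0.14 0.09 -1; 0.04 0.01 -0.91 0.71 0.21 0.09 -1   |wp
```

View pics/w1.png

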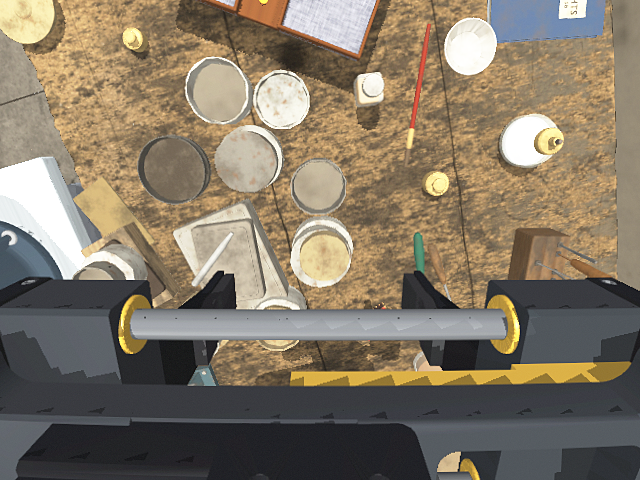

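```bash
python3 -m crank '0 0 -0.9 0.75 0.1 0 -1; 0 0 -0.9 0.7 0.15 0 -1; 0 0 -0.9 0.7 0.2 0 -1; 0 0 0 0 0 0 -1'
python3 - <<'E'
from h import *
p=shot('wrist','w2')
for n in ['oil_vial','big_weight','small_weight']:
    for d in spotter.boxes_of(n,p)[:1]: print(n,d['score'],world(p,d['at']).round(4),proj(p,[world(p,d['at'])]).round(0))
im=p['img'][:,:,::-1].copy()
u,v=proj(p,[(.597,.13,.03)])[0].astype(int)
im2=im[max(v-60,0):v+60,u-80:u+80]
cv2.imwrite('pics/w2c.png',cv2.resize(im2,None,fx=5,fy=5,interpolation=cv2.INTER_CUBIC));print(u,v)
plan([((.597,.13,.10),90)],0)
E
```

```text
time: 3.42
position: [0.5416, 0.1029, 0.3111]
tool_rot: [0.704, 0.71, 0.003, 0.005]
ft_force: [0.4, -0.3, -0.1]
grip_width: 0.0872
oil_vial 0.82 [0.5972 0.1315 0.0396] [[361. 178.]]
big_weight 0.58 [0.6654 0.0025 0.0162] [[402. 267.]]
small_weight 0.64 [0.3382 0.2566 0.0139] [[155.  75.]]
359 178
t 3.62 at [0.5409 0.1007 0.3111] x-yaw 90.3 F [-0.6 -0.   0.2] w 0.087
0.02 0.01 0.01 0.12 0.23 0.88 0; 0.02 0 0.01 0.12 0.23 0.88 0; 0.02 0.01 0.01 0.12 0.23 0.88 0; 0.02 0 0.01 0.13 0.23 0.88 0; 0.02 0.01 0.01 0.12 0.23 0.88 0
0.02 0 0 0.13 0.22 0.89 0   |wp
```

View pics/w2c.png

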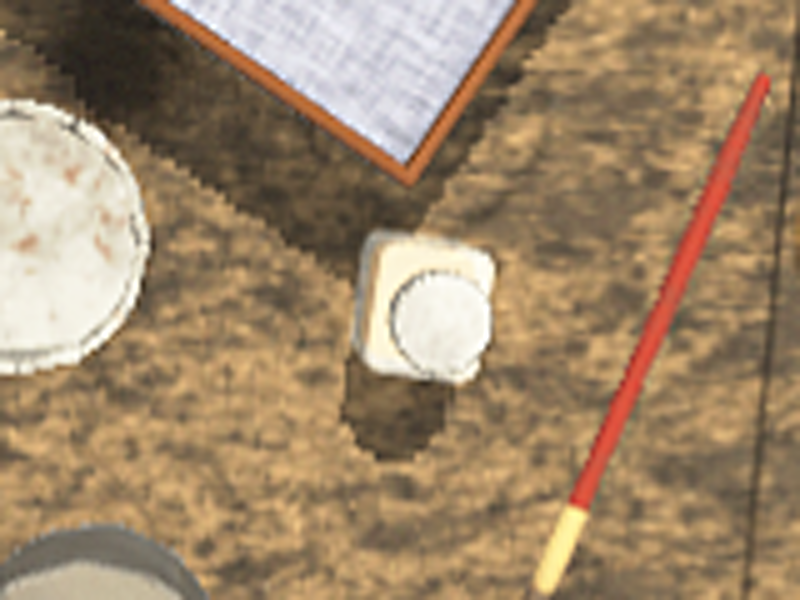

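View pics/w2.png

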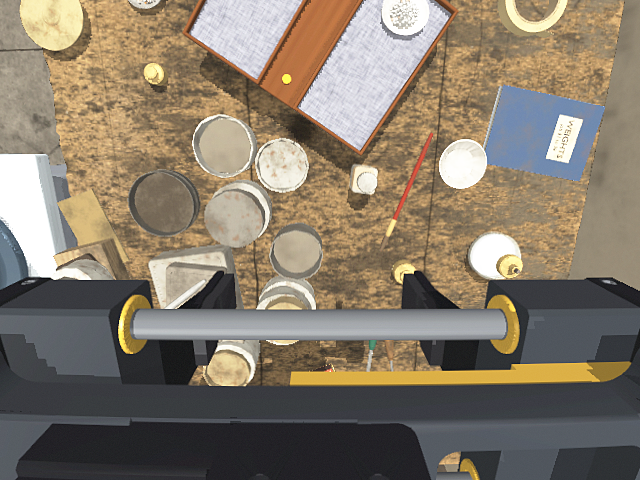

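```bash
cat >> h.py <<'E'
def boxpts(c,yaw,lx,ly,z):
    a=np.radians(yaw);ex=np.array([np.cos(a),np.sin(a)]);ey=np.array([-ex[1],ex[0]])
    return [np.r_[np.array(c)+sx*lx/2*ex+sy*ly/2*ey,z] for sx,sy in((1,1),(-1,1),(-1,-1),(1,-1))]
def draw(im,p,pts,col,f=4,off=(0,0)):
    q=((proj(p,np.array(pts))-np.array(off)+.5)*f).astype(int);cv2.polylines(im,[q.reshape(-1,1,2)],True,col,1)
def crop(p,u0,v0,w,h,f):
    return cv2.resize(p['img'][:,:,::-1][v0:v0+h,u0:u0+w],None,fx=f,fy=f,interpolation=cv2.INTER_CUBIC)
E
python3 - <<'E'
from h import *
p=shot('wrist')
f=3;u0,v0,w,h=180,0,260,200
im=crop(p,u0,v0,w,h,f)
for z,c in((.0,(255,0,0)),(.042,(0,255,0))): draw(im,p,boxpts((.597,.131),-6,.030,.034,z),c,f,(u0,v0))
ph=0.006
for s in 'LR':
    draw(im,p,[wl(s,a*90,b*45,8,ph) for a,b in((1,1),(-1,1),(-1,-1),(1,-1))],(0,255,255),f,(u0,v0))
draw(im,p,[wl('L',a*94,b,8,ph) for a,b in((1,49),(-1,49),(-1,-193),(1,-193))],(255,0,255),f,(u0,v0))
cv2.imwrite('pics/ov1.png',im)
E
```

```text
(no output)
```

View pics/ov1.png

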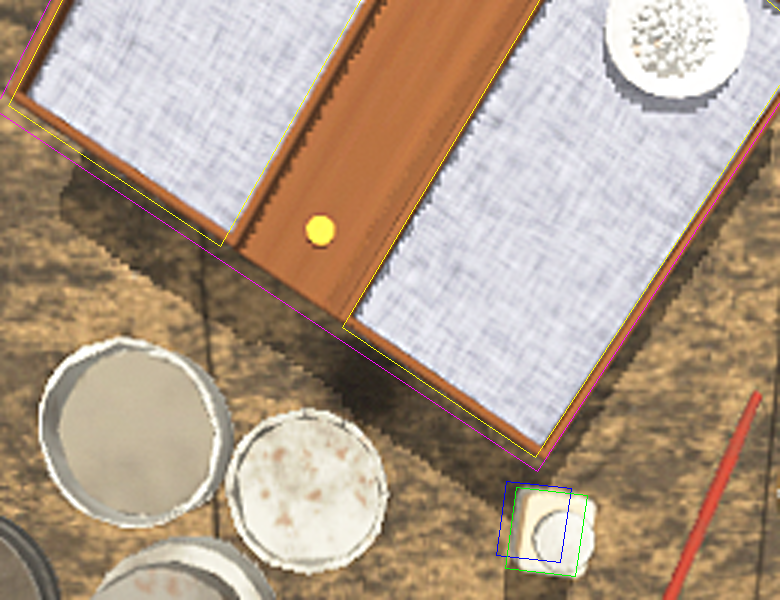

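```bash
sed -i 's/C=(0.539,0.301)/C=(0.541,0.304)/' h.py; python3 - <<'E'
from h import *
plan([((.599,.131,.10),84),((.599,.131,.014),84)],-.3)
E
```

```text
t 3.67 at [0.541  0.1006 0.3112] x-yaw 90.3 F [-0.5 -1.   0.5] w 0.0867
0.02 0 0.21 0.13 0.23 0.88 -0.3; 0.02 0.01 0.21 0.13 0.23 0.88 -0.3; 0.02 0 0.21 0.14 0.23 0.88 -0.3; 0.02 0.01 0.21 0.14 0.23 0.88 -0.3; 0.02 0 0.21 0.14 0.23 0.88 -0.3
0.03 0.01 0.2 0.15 0.23 0.89 -0.3   |wp
0 0 0 0 0 0.72 -0.3; 0 0 0 0 0 0.71 -0.3; 0 0 0 0 0 0.72 -0.3   |wp
```

```bash
python3 -m crank '0 0 0.2 0.15 0.25 0.9 -0.3; 0 0 0.2 0.15 0.25 0.9 -0.3; 0 0 0.2 0.15 0.25 0.9 -0.3; 0 0 0.2 0.15 0.25 0.9 -0.3; 0 0 0.2 0.15 0.25 0.9 -0.3'; python3 -m crank '0 0 0.2 0.15 0.2 0.5 -0.3;0 0 0 0 0 0 -0.3'
python3 - <<'E'
from h import *
p=shot('wrist','w3')
plan([((.599,.131,.10),84),((.599,.131,.014),84)],-.3)
E
```

```text
time: 4.3
position: [0.5992, 0.1234, 0.1324]
tool_rot: [0.74, 0.673, 0.007, 0.009]
ft_force: [0.3, -0.5, 0.4]
grip_width: 0.0573
time: 4.55
position: [0.6068, 0.1266, 0.1089]
tool_rot: [0.747, 0.665, 0.005, 0.007]
ft_force: [-0.7, -0.2, 0.1]
grip_width: 0.0566
t 4.6 at [0.607  0.1265 0.1098] x-yaw 83.4 F [-0.1 -0.2 -0.1] w 0.0567
0.21 0.03 -0.13 0.09 -0.22 0.24 -0.3   |wp
0 0 0 0 0 0.72 -0.3; 0 0 0 0 0 0.72 -0.3; 0 0 0 0 0.01 0.71 -0.3   |wp
```

View pics/w3.png

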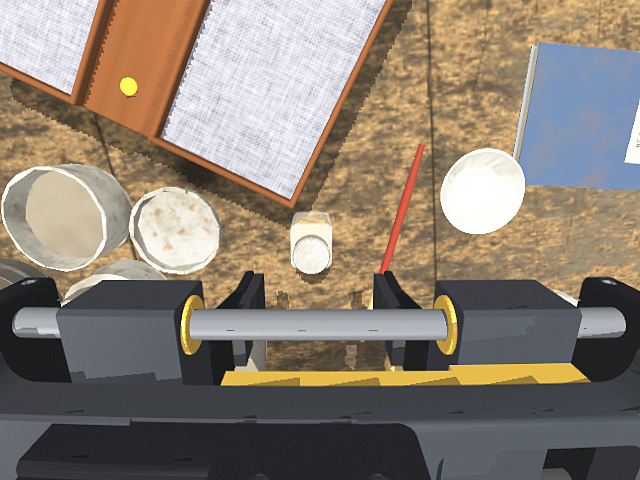

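```bash
python3 -m crank '0.2 0 0 0.1 -0.2 0.25 -0.3; 0 0 0 0 0 0.7 -0.3; 0 0 0 0 0 0.7 -0.3; 0 0 0 0 0 0.7 -0.3; 0 0 0 0 0 0 -0.3' 20
python3 - <<'E'
from h import *
p=shot('wrist','w4')
im=crop(p,200,150,240,180,3)
for z,c in((.0,(255,0,0)),(.042,(0,255,0))): draw(im,p,boxpts((.599,.131),-6,.030,.034,z),c,3,(200,150))
cv2.imwrite('pics/w4.png',im)
plan([((.599,.131,.014),84)],-.3)
E
```

```text
time: 5.22
position: [0.6001, 0.1308, 0.0187]
tool_rot: [0.747, 0.665, 0.001, 0.003]
ft_force: [0.4, -0.3, -0.5]
grip_width: 0.0566
t 5.28 at [0.6013 0.1308 0.02  ] x-yaw 83.3 F [-0.7 -0.7  0.6] w 0.057
0.1 0.01 -0.14 0 -0.06 0.15 -0.3   |wp
```

View pics/w4.png

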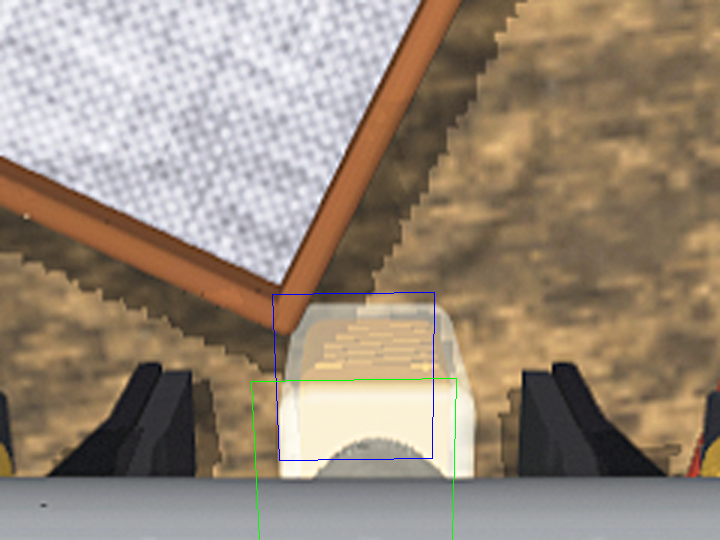

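```bash
python3 -m crank '0.1 0 -0.1 0 0.03 0.2 -0.3; 0 0 0 0 0 0 0.6; 0 0 0 0 0 0 0.6; 0 0 0 0 0 0 0.6; 0 0 0 0 0 0 0.6' 20
python3 - <<'E'
from h import *
plan([((.6,.131,.16),84)],.6)
E
```

```text
time: 5.9
position: [0.6053, 0.1309, 0.0159]
tool_rot: [0.744, 0.668, 0.002, 0.002]
ft_force: [0.8, 0.5, -1.7]
grip_width: 0.0297
t 5.9 at [0.6053 0.1309 0.0159] x-yaw 83.8 F [ 0.8  0.5 -1.7] w 0.0297
0.02 0 -0.01 0 -0.03 -0.9 0.6; 0.02 0 -0.01 0 -0.03 -0.9 0.6; 0.02 0 -0.01 -0.01 -0.03 -0.9 0.6; 0.01 0 0 0 -0.03 -0.9 0.6   |wp
```

```bash
sed -i 's/C=(0.541,0.304)/C=(0.543,0.307)/' h.py; python3 - <<'E'
from h import *
plan([((.6,.131,.15),84),(wl('L',5,6,100),57.5)],.6)
E
```

```text
t 5.9 at [0.6053 0.1309 0.0159] x-yaw 83.8 F [ 0.8  0.5 -1.7] w 0.0297
0.02 0 -0.01 0 -0.03 -0.84 0.6; 0.02 0 -0.01 0 -0.03 -0.84 0.6; 0.02 0 -0.01 -0.01 -0.03 -0.84 0.6; 0.01 0 0 0 -0.03 -0.83 0.6   |wp
0 0 0.88 0.87 -0.59 0 0.6; 0 0 0.88 0.82 -0.66 0 0.6; 0 0 0.88 0.77 -0.72 0 0.6; 0 0 0.89 0.71 -0.78 0 0.6; 0 0 0.88 0.64 -0.83 0 0.6
0 0 0.89 0.58 -0.88 0 0.6   |wp
```

```bash
python3 -m crank '0 0 0 0 0 -0.85 0.6; 0 0 0 0 0 -0.85 0.6; 0 0 0 0 0 -0.85 0.6; 0 0 0 0 0 -0.8 0.6; 0 0 0.9 0.85 -0.6 -0.1 0.6'; python3 -m crank '0 0 0.9 0.8 -0.65 0 0.6; 0 0 0.9 0.75 -0.7 0 0.6; 0 0 0.9 0.7 -0.8 0 0.6; 0 0 0.9 0.65 -0.85 0 0.6; 0 0 0.9 0.6 -0.9 0 0.6'
python3 - <<'E'
from h import *
print(robot.get_obs()['ft_force'])
plan([(wl('L',5,6,60),57.5)],.6)
p=shot('wrist','w5')
E
```

```text
time: 6.52
position: [0.5847, 0.1658, 0.1564]
tool_rot: [0.772, 0.636, 0.001, 0.002]
ft_force: [-0.3, 0.4, -1.7]
grip_width: 0.0296
time: 7.15
position: [0.4837, 0.3569, 0.1566]
tool_rot: [0.885, 0.466, 0.002, 0.001]
ft_force: [0.8, -0.1, -1.4]
grip_width: 0.0301
[ 0.77985773 -0.0926546  -1.44626584]
t 7.15 at [0.4837 0.3569 0.1566] x-yaw 55.5 F [ 0.8 -0.1 -1.4] w 0.0301
0.03 -0.01 -0.2 -0.07 -0.01 0.58 0.6; 0.02 -0.02 -0.2 -0.06 -0.02 0.59 0.6   |wp
```

View pics/w5.png

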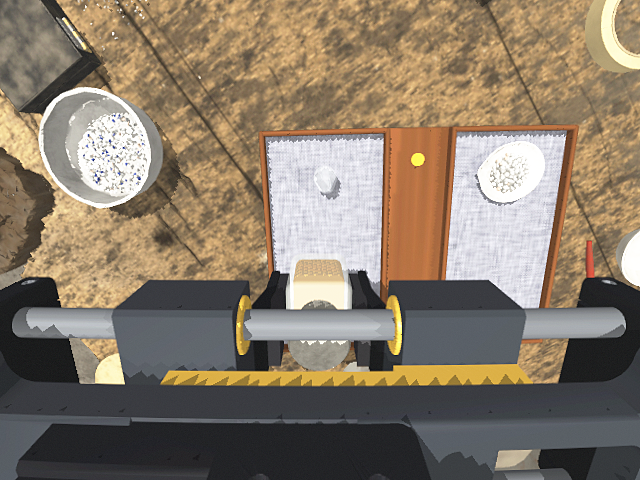

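```bash
cat >> h.py <<'E'
def tray(im,p,ph,f,off,C=(0.543,0.307)):
    for s in 'LR': draw(im,p,[wl(s,a*90,b*45,8,ph,C) for a,b in((1,1),(-1,1),(-1,-1),(1,-1))],(0,255,255),f,off)
    draw(im,p,[wl('L',a*94,b,8,ph,C) for a,b in((1,49),(-1,49),(-1,-193),(1,-193))],(255,0,255),f,off)
E
python3 - <<'E'
from h import *
p=shot('wrist')
f=2;o=(230,100)
im=crop(p,*o,380,260,f);tray(im,p,.006,f,o);cv2.imwrite('pics/ov2.png',im)
E
```

```text
(no output)
```

View pics/ov2.png

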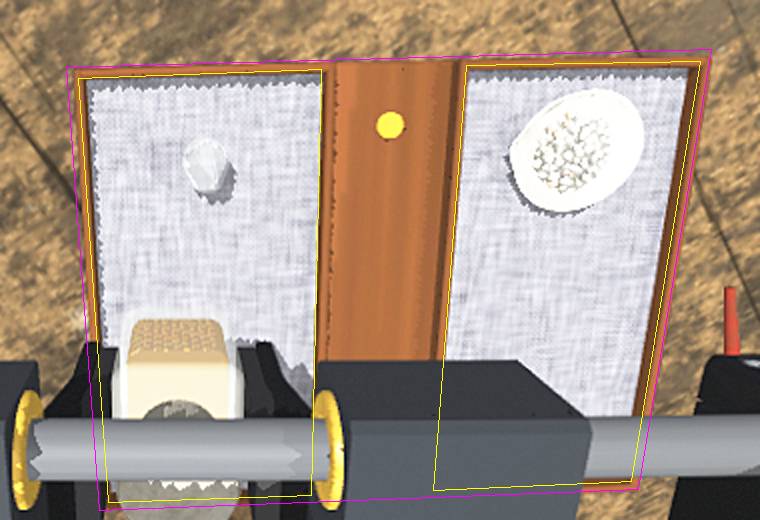

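```bash
python3 - <<'E'
from h import *
plan([(wl('L',5,6,22),57.5,-2),(wl('L',5,6,16,-.06),57.5,-4)],.6)
E
```

```text
t 7.25 at [0.4818 0.3593 0.1566] x-yaw 55.9 F [ 0.4 -1.1 -1. ] w 0.0298
-0.12 -0.01 -0.11 -0.05 0.01 0.7 0.6; -0.12 -0.01 -0.1 -0.05 0.01 0.71 0.6; -0.13 -0.01 -0.11 -0.06 0 0.7 0.6   |wp
-0.4 0 0 0 -0.06 0.27 0.6   |wp
```

```bash
python3 -m crank '-0.1 0 -0.1 -0.05 0 0.7 0.6; -0.1 0 -0.1 -0.05 0 0.7 0.6; -0.1 0 -0.1 -0.05 0 0.7 0.6; 0 0 0 0 0 0 0.6'
python3 - <<'E'
from h import *
plan([(wl('L',5,6,16,-.06),57.5,-4)],.6)
E
```

```text
time: 7.75
position: [0.4802, 0.3531, 0.0711]
tool_rot: [0.876, 0.482, 0.009, 0.013]
ft_force: [-0.6, -0.2, -1.2]
grip_width: 0.0297
t 7.75 at [0.4802 0.3531 0.0711] x-yaw 57.7 F [-0.6 -0.2 -1.2] w 0.0297
-0.43 -0.03 0.04 0 -0.06 0.24 0.6   |wp
```

Lower gently, then open slightly.

```bash
python3 -m crank '-0.3 0 0 0 -0.05 0.15 0.6; -0.1 0 0 0 0 0.1 0.6; 0 0 0 0 0 0 0.6'
python3 - <<'E'
from h import *
plan([(wl('L',5,6,16,-.06),57.5,-4)],.6);p=shot('side')
cv2.imwrite('pics/s1.png',crop(p,190,170,260,200,3))
E
```

```text
time: 8.12
position: [0.4819, 0.3538, 0.0636]
tool_rot: [0.876, 0.482, 0.02, 0.029]
ft_force: [-0.9, 0.2, -0.7]
grip_width: 0.0296
t 8.12 at [0.4819 0.3538 0.0636] x-yaw 57.6 F [-0.9  0.2 -0.7] w 0.0296
0 -0.08 0.02 -0.04 -0.08 0.05 0.6   |wp
```

View pics/s1.png

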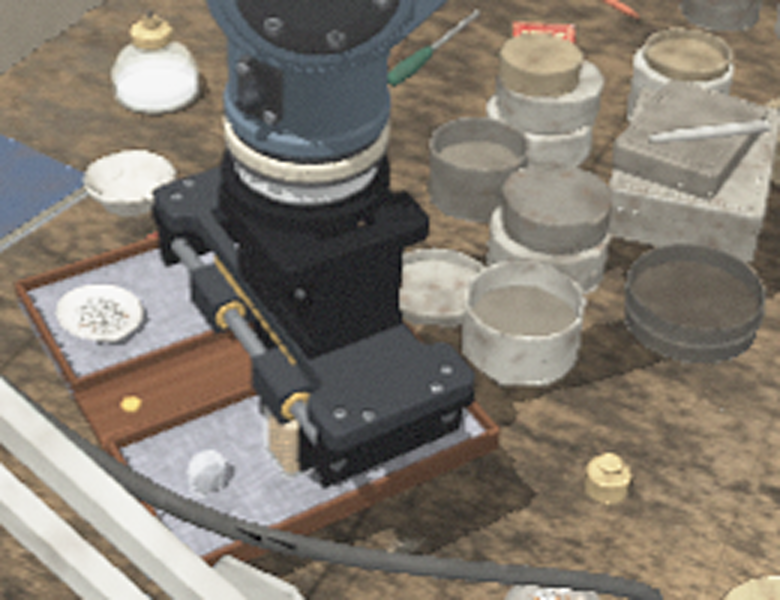

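```bash
python3 -m crank '0 0 0 0 0 0.08 0.6; 0 0 0 0 0 0 0.6; 0 0 0 0 0 0 0.2; 0 0 0 0 0 0 0.1; 0 0 0 0 0 0 0'
python3 - <<'E'
from h import *
plan([(wl('L',5,6,22,-.06),57.5,-4),(wl('L',5,6,110,-.06),57.5,0)],-.1)
E
```

```text
time: 8.8
position: [0.484, 0.3541, 0.062]
tool_rot: [0.876, 0.481, 0.022, 0.029]
ft_force: [-0.6, -0.1, 0.1]
grip_width: 0.0414
t 8.8 at [0.484  0.3541 0.062 ] x-yaw 57.6 F [-0.6 -0.1  0.1] w 0.0414
0.02 -0.12 0.01 -0.07 -0.12 -0.14 -0.1   |wp
0.27 0 0 0 0.01 -0.73 -0.1; 0.27 0 0 0 -0.01 -0.74 -0.1; 0.26 0 0 0 -0.03 -0.73 -0.1   |wp
```

```bash
python3 -m crank '0 0 0 0 0 -0.6 -0.1; 0.2 0 0 0 0 -0.9 -0.2; 0.3 0 0 0 0 -0.9 -0.3; 0.2 0 0 0 0 -0.9 -0.5; 0 0 0 0 0 -0.5 -0.5'
python3 - <<'E'
from h import *
p=shot('wrist','w6')
plan([((.53,.05,.26),60),((.55,-.26,.24),60)],-.5)
E
```

```text
time: 9.43
position: [0.4754, 0.3563, 0.2159]
tool_rot: [0.876, 0.482, 0.004, 0.001]
ft_force: [-0.4, -0.0, -0.6]
grip_width: 0.0636
t 9.47 at [0.4765 0.357  0.2182] x-yaw 57.6 F [ 0.4 -0.2  1.7] w 0.0642
0.02 -0.02 -0.08 -0.96 0.87 -0.18 -0.5; 0.02 -0.02 -0.08 -0.97 0.87 -0.17 -0.5; 0.01 -0.02 -0.08 -0.97 0.86 -0.18 -0.5; 0.02 -0.01 -0.08 -0.98 0.85 -0.17 -0.5; 0.01 -0.02 -0.08 -0.98 0.85 -0.18 -0.5
0.02 -0.01 -0.07 -0.99 0.84 -0.17 -0.5   |wp
0 0 0 -0.92 0.62 0.07 -0.5; 0 0 0 -0.92 0.61 0.07 -0.5; 0 0 0 -0.92 0.62 0.07 -0.5; 0 0 0 -0.93 0.61 0.07 -0.5; 0 0 0 -0.92 0.62 0.07 -0.5
0 0 0 -0.93 0.61 0.07 -0.5; 0 0 0 -0.92 0.62 0.08 -0.5   |wp
```

View pics/w6.png

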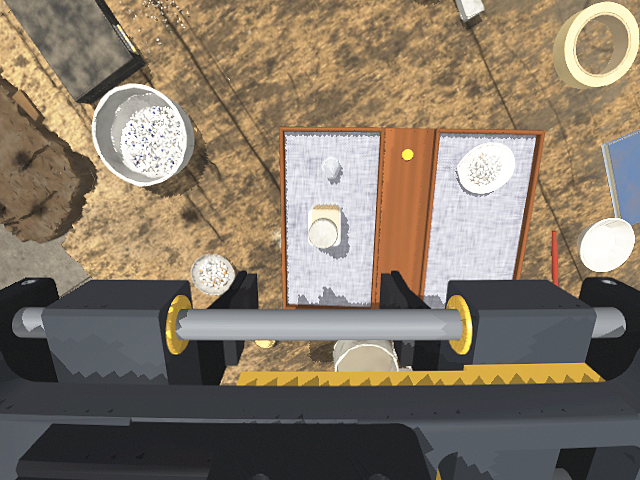

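```bash
python3 -m crank '0 0 0 -0.95 0.9 -0.2 -0.5; 0 0 0 -0.95 0.9 -0.2 -0.5; 0 0 0 -0.95 0.9 -0.2 -0.5; 0 0 0 -1 0.85 -0.2 -0.5; 0 0 0 -1 0.85 -0.2 -0.5'; python3 -m crank '0 0 0 -1 0.85 -0.2 -0.5; 0 0 0 -0.95 0.7 0 -0.5; 0 0 0 -0.95 0.7 0 -0.5; 0 0 0 -0.95 0.7 0 -0.5; 0 0 0 -0.95 0.7 0 -0.5'
python3 -m crank '0 0 0 -0.95 0.7 0 -0.5; 0 0 0 -0.9 0.6 0 -0.5; 0 0 0 -0.5 0.3 0.1 -0.5; 0 0 0 0 0 0 -0.5'
python3 - <<'E'
from h import *
p=shot('wrist','w7')
for d in spotter.boxes_of('matchbox',p)[:1]: 
    X=world(p,d['at']);print(d['score'],X.round(4),proj(p,[X]).round(0))
plan([(np.r_[X[:2],.1],60)],-.5)
E
```

```text
time: 10.1
position: [0.5217, 0.0957, 0.2568]
tool_rot: [0.874, 0.486, 0.007, 0.001]
ft_force: [0.6, -0.2, -0.7]
grip_width: 0.0656
time: 10.72
position: [0.5437, -0.1527, 0.2621]
tool_rot: [0.874, 0.486, 0.006, 0.001]
ft_force: [0.6, 0.6, 0.4]
grip_width: 0.065
time: 11.22
position: [0.5471, -0.2722, 0.2539]
tool_rot: [0.875, 0.484, 0.006, -0.001]
ft_force: [-0.1, 0.6, -0.7]
grip_width: 0.0653
0.89 [ 0.5504 -0.199   0.015 ] [[287. 153.]]
t 11.32 at [ 0.5473 -0.2701  0.2544] x-yaw 58.0 F [-0.4 -0.7 -0.1] w 0.065
0.01 -0.03 -0.1 0.38 -0.22 0.97 -0.5; 0.01 -0.03 -0.1 0.38 -0.22 0.97 -0.5; 0.02 -0.04 -0.1 0.38 -0.22 0.97 -0.5; 0.01 -0.03 -0.1 0.39 -0.21 0.96 -0.5   |wp
```

View pics/w7.png

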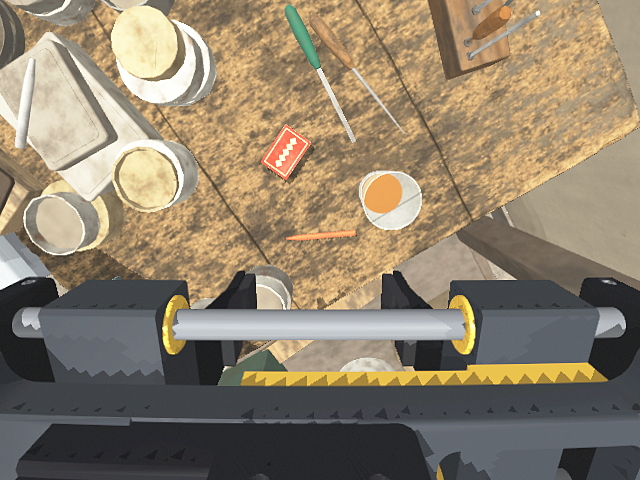

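```bash
python3 - <<'E'
from h import *
p=shot('wrist')
o=(237,93);im=crop(p,*o,120,110,5)
for u,v in []: pass
for yaw,c in((35,(255,0,0)),): draw(im,p,boxpts((.5515,-.199),yaw-90,.036,.052,.015),c,5,o)
cv2.imwrite('pics/mb.png',im)
for uv in [(287,125),(312,140),(286,181),(262,157)]: print(ray(p,*uv,.015).round(4))
E
```

```text
[ 0.5675 -0.1714  0.015 ]
[ 0.5827 -0.2003  0.015 ]
[ 0.5319 -0.2235  0.015 ]
[ 0.5235 -0.1856  0.015 ]
```

View pics/mb.png

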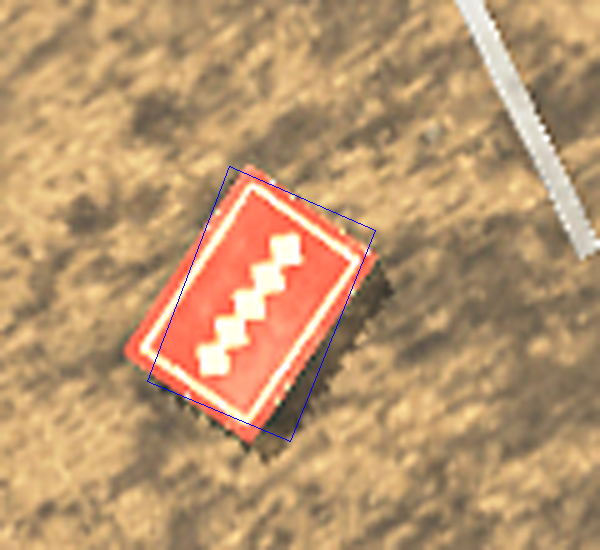

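```bash
python3 - <<'E'
from h import *
p=shot('wrist')
for uv in [(363,207),(390,229),(421,195),(390,172)]:
    for z in (0,.07):
        X=ray(p,*uv,z); d=Rt(22).inv().apply(X-[.55,-.198,z]); print(uv,z,X.round(3),(d*1000).round(0))
s=shot('side');cv2.imwrite('pics/s2.png',crop(s,320,115,130,100,6))
for z in (0,.03,.05,.07,.09): print(z,proj(s,[(.585,-.3,z)]))
E
```

```text
(363, 207) 0 [ 0.594 -0.301  0.   ] [  2. 112.   0.]
(363, 207) 0.07 [ 0.592 -0.286  0.07 ] [ 6. 97.  0.]
(390, 229) 0 [ 0.609 -0.344  0.   ] [ -0. 158.   0.]
(390, 229) 0.07 [ 0.605 -0.321  0.07 ] [  5. 135.   0.]
(421, 195) 0 [ 0.663 -0.327  0.   ] [ 56. 161.   0.]
(421, 195) 0.07 [ 0.65  -0.307  0.07 ] [ 52. 138.   0.]
(390, 172) 0 [ 0.643 -0.282  0.   ] [ 55. 112.   0.]
(390, 172) 0.07 [ 0.634 -0.269  0.07 ] [51. 97.  0.]
0 [[372.82929798 166.61973261]]
0.03 [[373.75918363 156.79526956]]
0.05 [[374.39356586 150.09143068]]
0.07 [[375.0398899  143.26019448]]
0.09 [[375.69849046 136.29795357]]
```

View pics/s2.png

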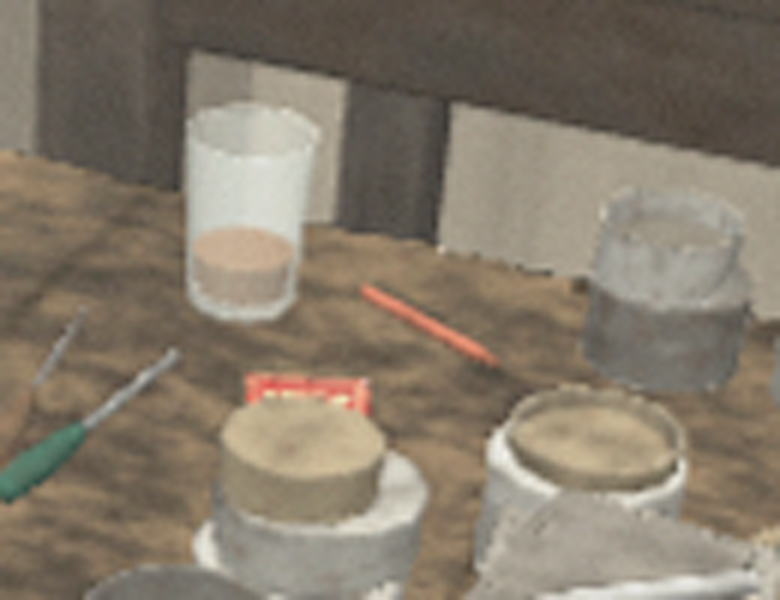

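```bash
python3 - <<'E'
from h import *
s=shot('side')
print(ray(s,360.3,163.5,0))
for z in(.07,.08,.09): print(z,ray(s,362,136.7,z))
t=shot('top'); cv2.imwrite('pics/t2.png',crop(t,420,160,110,90,6))
E
```

```text
[ 0.62302708 -0.30101186  0.        ]
0.07 [ 0.6321201  -0.32311155  0.07      ]
0.08 [ 0.62420171 -0.30149128  0.08      ]
0.09 [ 0.61628332 -0.27987101  0.09      ]
```

View pics/t2.png

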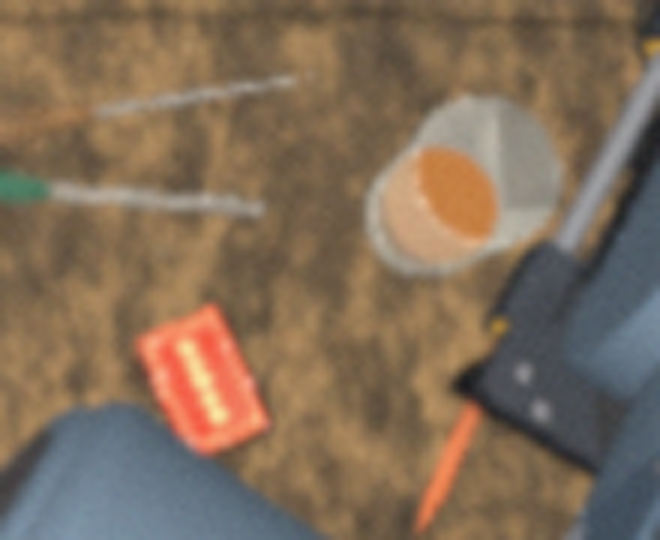

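```bash
python3 - <<'E'
from h import *
p=shot('top')
# matchbox in same cam
m=ray(p,454,223,.015);print(m)
for nm,uv,zs in [('stackA',(397,243),(.06,.09)),('lowerA',(400,246),(.04,.06)),('canB',(436,279),(.05,.07)),('glass base',(492.5,195.3),(0,)),('canC',(359,238),(.05,))]:
    for z in zs:
        X=ray(p,*uv,z);d=Rt(22).inv().apply(X-m);print(nm,z,X.round(3),(d[:2]*1000).round(0))
cv2.imwrite('pics/t3.png',crop(p,330,190,140,110,5))
s=shot('side');cv2.imwrite('pics/s3.png',crop(s,330,160,120,100,6))
E
```

```text
[ 0.54940552 -0.1986429   0.015     ]
stackA 0.06 [ 0.496 -0.053  0.06 ] [   5. -155.]
stackA 0.09 [ 0.492 -0.049  0.09 ] [   3. -160.]
lowerA 0.04 [ 0.492 -0.063  0.04 ] [  -3. -147.]
lowerA 0.06 [ 0.489 -0.06   0.06 ] [  -4. -151.]
canB 0.05 [ 0.414 -0.142  0.05 ] [-105. -103.]
canB 0.07 [ 0.412 -0.138  0.07 ] [-104. -108.]
glass base 0 [ 0.62  -0.302  0.   ] [ 27. 123.]
canC 0.05 [0.51  0.032 0.05 ] [  50. -229.]
```

View pics/s3.png

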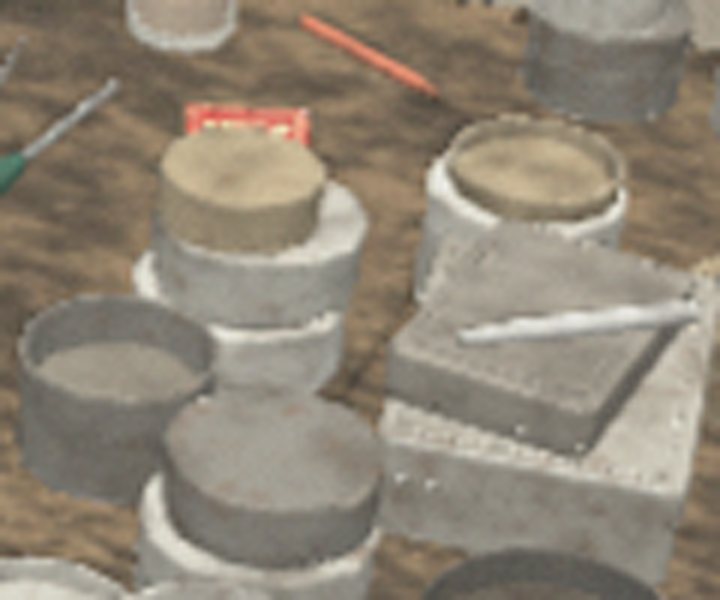

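```bash
python3 - <<'E'
from h import *
plan([((.548,-.192,.11),22,-3),((.548,-.192,.02),22,-3)],-.5)
E
```

```text
t 11.68 at [ 0.548  -0.2706  0.2555] x-yaw 58.1 F [-0.2 -0.5  0.1] w 0.065
-0.07 -0.04 0.9 0.2 -0.13 0.46 -0.5; -0.07 -0.04 0.9 0.19 -0.15 0.45 -0.5; -0.07 -0.04 0.9 0.18 -0.17 0.45 -0.5; -0.07 -0.04 0.9 0.17 -0.19 0.45 -0.5; -0.07 -0.04 0.9 0.16 -0.2 0.45 -0.5
-0.07 -0.04 0.9 0.14 -0.22 0.45 -0.5; -0.06 -0.05 0.9 0.13 -0.23 0.45 -0.5; -0.07 -0.04 0.91 0.11 -0.24 0.44 -0.5   |wp
0 0 0 0 -0.04 0.75 -0.5; 0 0 0 0 -0.04 0.75 -0.5; 0 -0.01 0 0 -0.04 0.75 -0.5   |wp
```

```bash
python3 -m crank '-0.05 0 0.9 0.2 -0.15 0.45 -0.5; -0.1 0 0.9 0.2 -0.15 0.45 -0.5; -0.1 0 0.9 0.2 -0.15 0.45 -0.5; -0.1 0 0.9 0.2 -0.2 0.45 -0.5; -0.1 0 0.9 0.15 -0.2 0.45 -0.5'; python3 -m crank '-0.1 0 0.9 0.15 -0.2 0.45 -0.5; -0.1 0 0.9 0.1 -0.25 0.45 -0.5; -0.1 0 0.9 0.1 -0.25 0.2 -0.5; 0 0 0 0 0 0 -0.5'
python3 - <<'E'
from h import *
plan([((.548,-.192,.02),22,-3)],-.5)
p=shot('wrist','w8')
E
```

```text
time: 12.3
position: [0.5523, -0.2186, 0.1661]
tool_rot: [0.954, 0.3, 0.018, 0.02]
ft_force: [0.7, 0.2, 0.1]
grip_width: 0.0653
time: 12.8
position: [0.5522, -0.1853, 0.119]
tool_rot: [0.982, 0.183, 0.024, 0.03]
ft_force: [0.7, -0.7, -0.2]
grip_width: 0.0655
t 12.8 at [ 0.5522 -0.1853  0.119 ] x-yaw 21.2 F [ 0.7 -0.7 -0.2] w 0.0655
0.06 -0.14 -0.06 -0.08 -0.02 0.82 -0.5; 0.06 -0.13 -0.06 -0.07 -0.01 0.83 -0.5; 0.06 -0.14 -0.07 -0.07 -0.01 0.82 -0.5   |wp
```

View pics/w8.png

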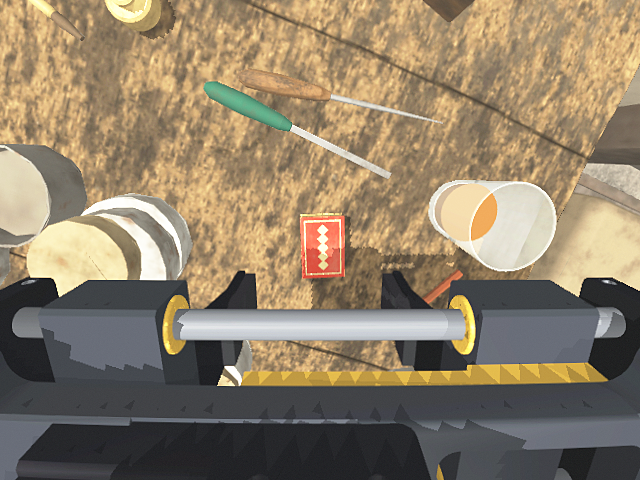

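```bash
python3 -m crank '0.05 -0.15 -0.05 -0.1 0 0.8 -0.5; 0.05 -0.15 -0.05 -0.1 0 0.8 -0.5; 0.05 -0.1 -0.05 -0.05 0 0.4 -0.5;0 0 0 0 0 0 -0.5'
python3 - <<'E'
from h import *
plan([((.548,-.192,.009),22,-3)],-.5)
p=shot('wrist','w9');p=shot('side');cv2.imwrite('pics/s4.png',crop(p,330,100,130,100,6))
E
```

```text
time: 13.35
position: [0.5519, -0.1979, 0.0415]
tool_rot: [0.981, 0.191, 0.01, 0.031]
ft_force: [-0.2, -0.2, 0.6]
grip_width: 0.065
t 13.35 at [ 0.5519 -0.1979  0.0415] x-yaw 22.0 F [-0.2 -0.2  0.6] w 0.065
0.14 -0.08 0 -0.04 -0.22 0.8 -0.5   |wp
```

View pics/w9.png

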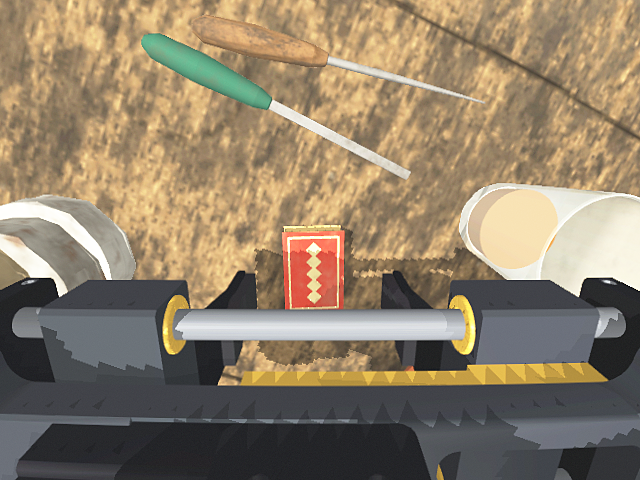

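View pics/s4.png

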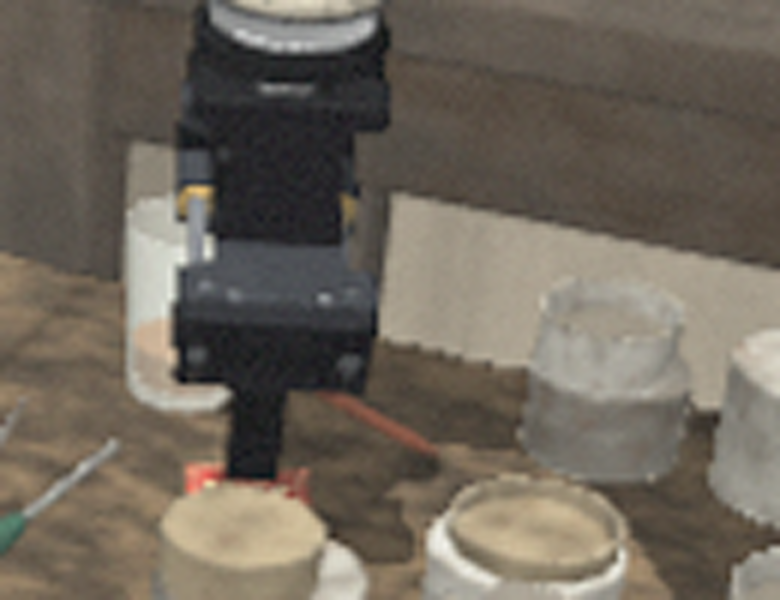

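```bash
python3 - <<'E'
from h import *
p=shot('wrist')
a=[ray(p,*uv,.015) for uv in[(285,236),(343,236),(286,309),(342,308)]];
for x in a: print(x.round(4))
c=np.mean(a,0);print(c)
d=Rt(22).inv().apply(c-np.array([.548,-.192,.015]));print(d)
E
```

```text
[ 0.5658 -0.1739  0.015 ]
[ 0.5779 -0.2054  0.015 ]
[ 0.5224 -0.1907  0.015 ]
[ 0.5349 -0.2231  0.015 ]
[ 0.55023909 -0.19827602  0.015     ]
[-2.74995319e-04  6.65780489e-03 -1.38777878e-17]
```

```bash
python3 -m crank '0.1 -0.1 0 -0.05 -0.2 0.4 -0.5; 0 0 0 0 0 0.3 -0.5; 0 0 0 0 0 0 -0.5' 12
python3 - <<'E'
from h import *
plan([((.548,-.192,.009),22,-3)],-.5)
E
```

```text
time: 13.88
position: [0.5492, -0.1927, 0.0144]
tool_rot: [0.981, 0.191, 0.006, 0.029]
ft_force: [-0.3, 0.1, 0.0]
grip_width: 0.0657
t 13.88 at [ 0.5492 -0.1927  0.0144] x-yaw 22.0 F [-0.3  0.1  0. ] w 0.0657
0.08 -0.02 0.01 -0.02 -0.03 0.13 -0.5   |wp
```

```bash
python3 -m crank '0 0 0 0 -0.05 0.18 -0.5; 0 0 0 0 0 0 0.5; 0 0 0 0 0 0 0.5; 0 0 0 0 0 0 0.5; 0 0 0 0 0 0 0.5' 12
python3 - <<'E'
from h import *
plan([((.548,-.192,.15),22,-3)],.5)
E
```

```text
time: 14.5
position: [0.549, -0.1914, 0.0069]
tool_rot: [0.981, 0.191, 0.007, 0.029]
ft_force: [0.3, -0.2, -0.7]
grip_width: 0.0373
t 14.5 at [ 0.549  -0.1914  0.0069] x-yaw 22.0 F [ 0.3 -0.2 -0.7] w 0.0373
0.02 -0.01 0 -0.01 0.05 -0.89 0.5; 0.02 -0.01 0 0 0.06 -0.89 0.5; 0.02 0 0 -0.01 0.05 -0.9 0.5; 0.03 -0.01 0.01 -0.01 0.05 -0.89 0.5   |wp
```

```bash
python3 -m crank '0 0 0 0 0.05 -0.9 0.5; 0 0 0 0 0.05 -0.9 0.5; 0 0 0 0 0.05 -0.9 0.5; 0 0 0 0 0.05 -0.9 0.5'
python3 - <<'E'
from h import *
plan([(wl('R',-6,0,70,-.07),57.5,-4)],.5)
p=shot('wrist','w10')
E
```

```text
time: 15.0
position: [0.5463, -0.1899, 0.1519]
tool_rot: [0.981, 0.191, 0.004, 0.027]
ft_force: [0.4, -0.4, -0.0]
grip_width: 0.0375
t 15.0 at [ 0.5463 -0.1899  0.1519] x-yaw 22.0 F [ 0.4 -0.4 -0. ] w 0.0375
-0.02 0.04 -0.64 0.49 -0.92 0.01 0.5; -0.02 0.05 -0.72 0.6 -0.99 0.01 0.5; -0.02 0.05 -0.71 0.67 -0.95 0.01 0.5; -0.02 0.05 -0.72 0.72 -0.91 0.02 0.5; -0.02 0.05 -0.71 0.78 -0.86 0.02 0.5
-0.02 0.05 -0.72 0.83 -0.81 0.02 0.5; -0.02 0.05 -0.71 0.88 -0.76 0.02 0.5; -0.02 0.04 -0.72 0.92 -0.71 0.02 0.5; -0.01 0.05 -0.71 0.97 -0.64 0.03 0.5; -0.02 0.04 -0.72 1 -0.59 0.03 0.5
   |wp
```

View pics/w10.png

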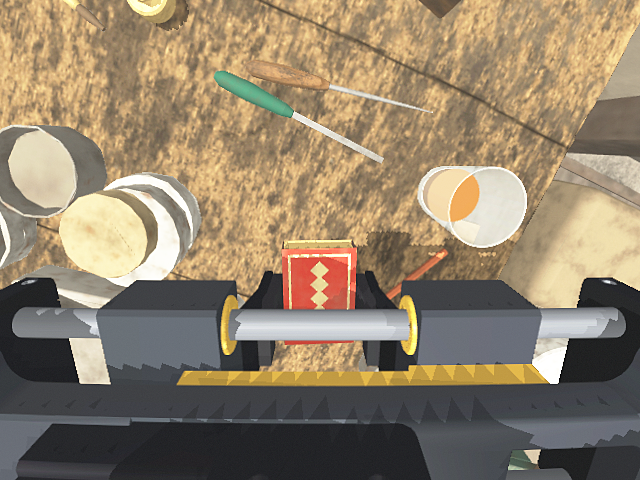

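```bash
python3 -m crank '0 0.05 -0.65 0.5 -0.9 0 0.5; 0 0.05 -0.7 0.6 -1 0 0.5; 0 0.05 -0.7 0.65 -0.95 0 0.5; 0 0.05 -0.7 0.7 -0.9 0 0.5; 0 0.05 -0.7 0.8 -0.85 0 0.5'; python3 -m crank '0 0.05 -0.7 0.85 -0.8 0 0.5; 0 0.05 -0.7 0.9 -0.75 0 0.5; 0 0.05 -0.7 0.9 -0.7 0 0.5; 0 0.05 -0.7 0.95 -0.65 0 0.5; 0 0 -0.7 1 -0.6 0 0.5'
python3 - <<'E'
from h import *
plan([(wl('R',-6,0,70,-.07),57.5,-4)],.5)
p=shot('wrist');o=(160,60);im=crop(p,*o,390,270,2);tray(im,p,-.07,2,o);cv2.imwrite('pics/w11.png',im)
E
```

```text
time: 15.68
position: [0.5767, 0.0345, 0.149]
tool_rot: [0.941, 0.337, 0.017, 0.032]
ft_force: [0.5, -0.5, 0.7]
grip_width: 0.0373
time: 16.3
position: [0.6012, 0.2724, 0.1402]
tool_rot: [0.876, 0.481, 0.021, 0.032]
ft_force: [0.8, 0.1, -0.4]
grip_width: 0.0371
t 16.3 at [0.6012 0.2724 0.1402] x-yaw 57.6 F [ 0.8  0.1 -0.4] w 0.0371
0.07 -0.07 0.01 -0.2 -0.08 0.38 0.5   |wp
```

View pics/w11.png

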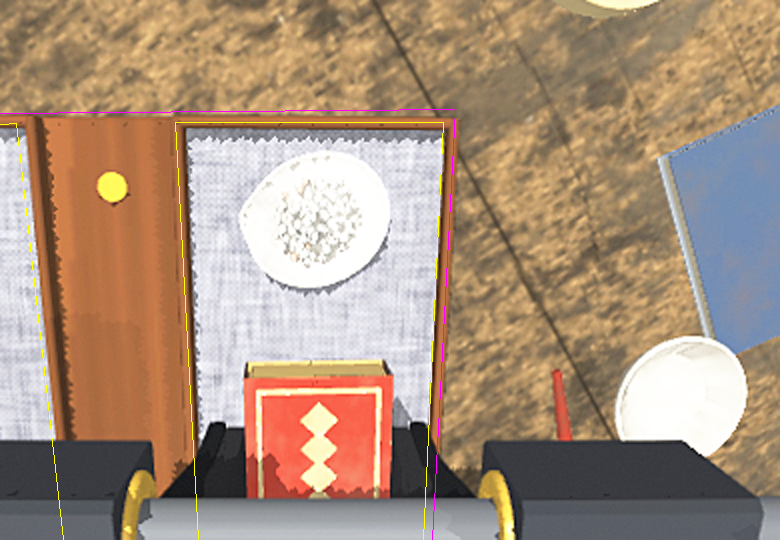

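```bash
python3 - <<'E'
from h import *
plan([(wl('R',-6,0,13,-.07),57.5,-4),(wl('R',-6,0,7,-.065),57.5,-4)],.5)
print(wl('R',-6,0,7,-.065))
E
```

```text
t 16.35 at [0.6016 0.2789 0.1404] x-yaw 57.8 F [0.7 3.4 0.2] w 0.0373
0.03 -0.07 0.03 -0.18 0 0.91 0.5; 0.03 -0.07 0.03 -0.18 0 0.9 0.5   |wp
0 0 0 0 0 0.16 0.5   |wp
[0.59911217 0.26413847 0.06162813]
```

```bash
python3 -m crank '0 -0.05 0 -0.2 0 0.9 0.5; 0 -0.05 0 -0.2 0 0.8 0.5; 0 0 0 0 0 0 0.5'
python3 - <<'E'
from h import *
plan([(wl('R',-6,0,7,-.065),57.5,-4)],.5)
E
```

```text
time: 16.73
position: [0.5978, 0.2661, 0.0714]
tool_rot: [0.874, 0.485, 0.021, 0.032]
ft_force: [-0.1, 0.7, -0.3]
grip_width: 0.0373
t 16.73 at [0.5978 0.2661 0.0714] x-yaw 58.1 F [-0.1  0.7 -0.3] w 0.0373
0.08 -0.07 0.11 -0.03 0.03 0.25 0.5   |wp
```

```bash
python3 -m crank '0 -0.05 0.1 0 0.02 0.2 0.5; 0 0 0 0 0 0.05 0.5; 0 0 0 0 0 0 0.5'
python3 - <<'E'
from h import *
plan([(wl('R',-6,0,7,-.065),57.5,-4)],.5)
p=shot('side');cv2.imwrite('pics/s5.png',crop(p,190,170,200,150,4))
p=shot('wrist','w12')
E
```

```text
time: 17.1
position: [0.6017, 0.2657, 0.0639]
tool_rot: [0.876, 0.48, 0.022, 0.034]
ft_force: [0.1, 0.1, 0.2]
grip_width: 0.0373
t 17.1 at [0.6017 0.2657 0.0639] x-yaw 57.5 F [0.1 0.1 0.2] w 0.0373
0.12 -0.07 -0.01 -0.07 -0.04 0.05 0.5   |wp
```

View pics/s5.png

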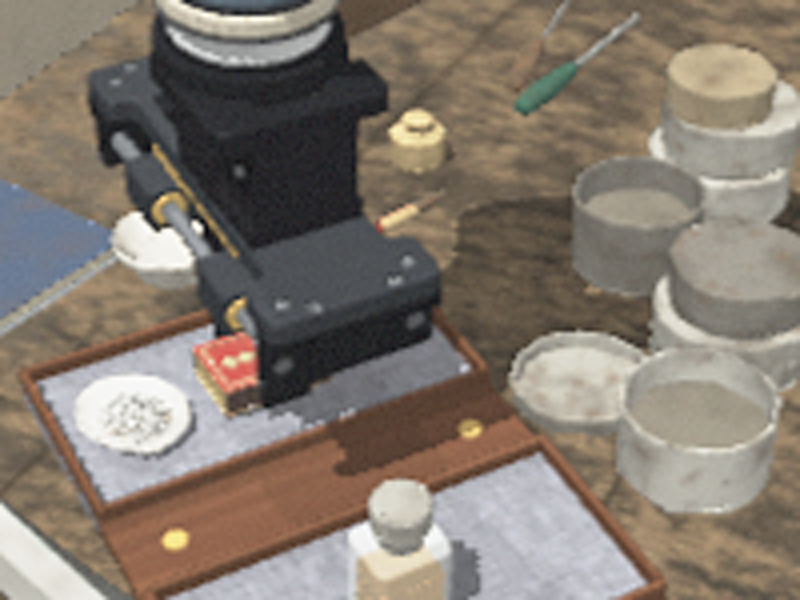

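View pics/w12.png

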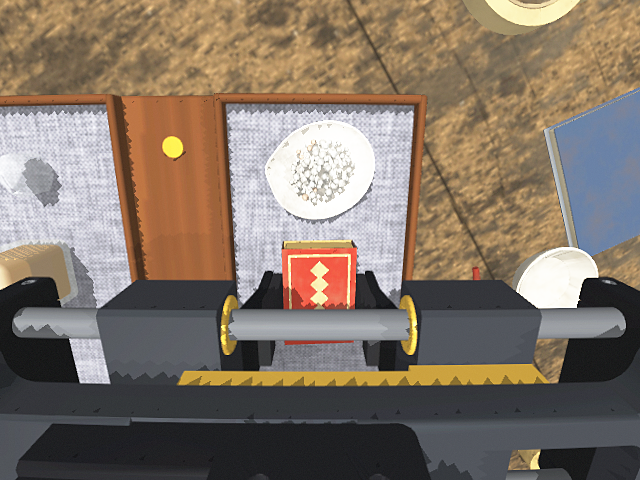

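```bash
python3 -m crank '0 0 0 0 0 0.07 0.5; 0 0 0 0 0 0.03 0.5; 0 0 0 0 0 0 0; 0 0 0 0 0 0 -0.1; 0 0 0 0 0 0 -0.15'
python3 - <<'E'
from h import *
plan([],0)
p=shot('wrist','w13')
E
```

```text
time: 17.82
position: [0.6024, 0.2657, 0.0608]
tool_rot: [0.876, 0.48, 0.023, 0.034]
ft_force: [0.7, 1.0, 0.4]
grip_width: 0.0486
t 17.82 at [0.6024 0.2657 0.0608] x-yaw 57.5 F [0.7 1.  0.4] w 0.0486
```

View pics/w13.png

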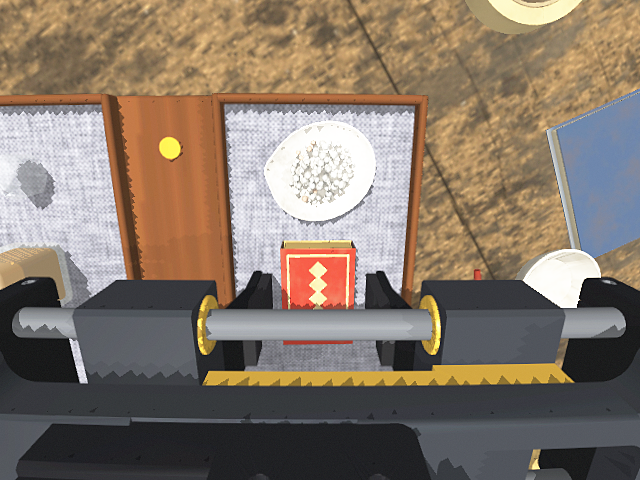

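```bash
python3 -m crank '0 0 0 0 0 -0.6 -0.15; 0.2 0 0 0 0 -0.9 -0.2; 0.3 0 0 0 0 -0.9 -0.3; 0.3 0 0 0 0 -0.9 -0.3'
python3 - <<'E'
from h import *
p=shot('wrist','w14')
plan([((.60,-.02,.20),25)],-.3)
E
```

```text
time: 18.38
position: [0.5913, 0.2692, 0.1916]
tool_rot: [0.877, 0.481, 0.0, 0.001]
ft_force: [0.2, 0.5, -0.0]
grip_width: 0.056
t 18.43 at [0.5951 0.2699 0.1974] x-yaw 57.5 F [1.8 0.5 2.8] w 0.0564
0.01 -0.02 0.93 -0.86 0.57 -0.01 -0.3; 0.01 -0.02 0.93 -0.82 0.64 -0.01 -0.3; 0.01 -0.02 0.93 -0.76 0.7 -0.01 -0.3; 0.01 -0.01 0.93 -0.7 0.76 -0.01 -0.3; 0.01 -0.02 0.93 -0.64 0.82 -0.01 -0.3
0.02 -0.01 0.92 -0.57 0.87 0 -0.3; 0.01 -0.02 0.93 -0.49 0.91 -0.01 -0.3   |wp
```

View pics/w14.png

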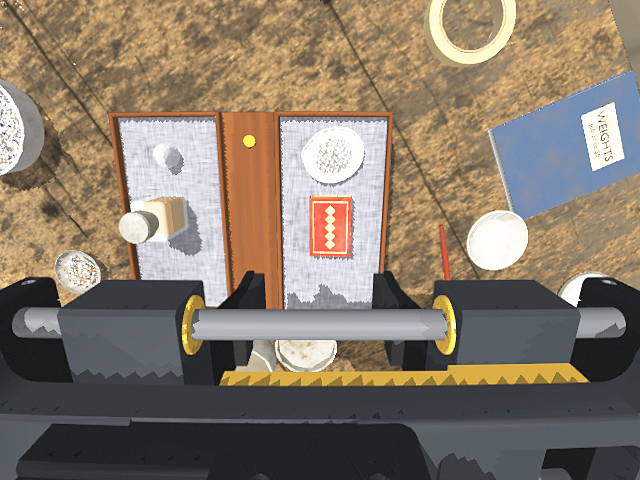

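```bash
python3 -m crank '0 0 0.9 -0.9 0.6 0 -0.3; 0 0 0.9 -0.8 0.65 0 -0.3; 0 0 0.9 -0.75 0.7 0 -0.3; 0 0 0.9 -0.7 0.75 0 -0.3; 0 0 0.9 -0.65 0.8 0 -0.3'; python3 -m crank '0 0 0.9 -0.6 0.9 0 -0.3; 0 0 0.9 -0.5 0.9 0 -0.3; 0 0 0 0 0 0 -0.3'
python3 - <<'E'
from h import *
p=shot('wrist','w15')
for d in spotter.boxes_of('big_weight',p)[:2]: 
    X=world(p,d['at']);print(d['score'],X.round(4),proj(p,[X]).round(0))
plan([((.668,.002,.09),25)],-.3)
E
```

```text
time: 19.05
position: [0.6007, 0.0599, 0.1991]
tool_rot: [0.955, 0.298, 0.01, 0.002]
ft_force: [0.0, 0.3, -0.3]
grip_width: 0.0567
time: 19.42
position: [0.6021, -0.0303, 0.1984]
tool_rot: [0.976, 0.217, 0.011, 0.002]
ft_force: [-0.5, 0.0, 0.0]
grip_width: 0.0565
0.95 [ 0.6699 -0.0044  0.0177] [[322. 146.]]
t 19.52 at [ 0.6016 -0.0275  0.1983] x-yaw 25.3 F [-1.   0.2 -0.3] w 0.0564
0.03 -0.08 0.02 0.59 0.01 0.91 -0.3; 0.02 -0.07 0.02 0.59 0.01 0.91 -0.3; 0.03 -0.08 0.02 0.6 0.01 0.91 -0.3   |wp
```

View pics/w15.png

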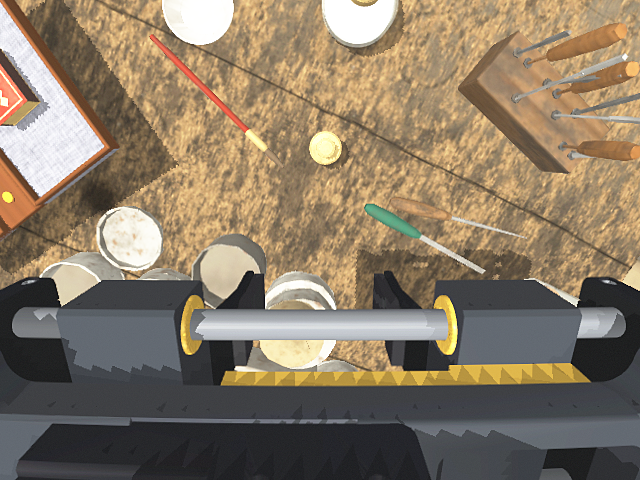

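```bash
python3 -m crank '0 -0.1 0 0.6 0.05 0.9 -0.3; 0 -0.1 0 0.6 0.05 0.9 -0.3; 0 -0.05 0 0.6 0 0.8 -0.3; 0 0 0 0 0 0 -0.3'
python3 - <<'E'
from h import *
p=shot('wrist','w16')
for d in spotter.boxes_of('big_weight',p)[:1]: 
    X=world(p,d['at']);print(d['score'],X.round(4),proj(p,[X]).round(0))
plan([(np.r_[X[:2],.003],25)],-.3)
E
```

```text
time: 20.02
position: [0.6714, 0.0064, 0.0931]
tool_rot: [0.975, 0.223, 0.0, 0.003]
ft_force: [-0.4, 0.0, 0.1]
grip_width: 0.0566
0.83 [ 6.734e-01 -5.000e-04  1.920e-02] [[327. 248.]]
t 20.12 at [0.6719 0.0052 0.0962] x-yaw 25.6 F [-0.3 -0.  -0. ] w 0.0565
0.04 -0.01 0.04 -0.01 0.04 0.78 -0.3; 0.03 -0.01 0.04 -0.01 0.04 0.78 -0.3; 0.04 0 0.05 -0.01 0.05 0.77 -0.3   |wp
```

View pics/w16.png

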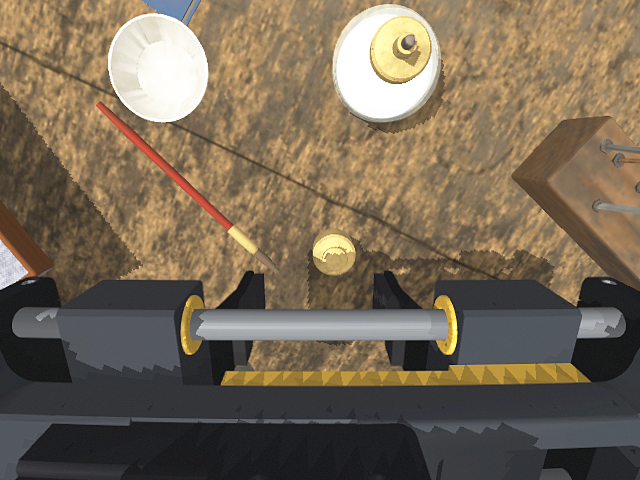

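```bash
python3 - <<'E'
from h import *
p=shot('wrist')
o=robot.get_obs();Q=R.from_quat(o['tool_rot'])
for n,uv,z in [('w',(334,255),.008),('wtop',(334,244),.018),('tip',(278,270),.003),('ferrule',(243,240),.004)]:
    X=ray(p,*uv,z);d=Rt(25).inv().apply(X-np.array([*ray(p,334,255,.008)[:2],z]));print(n,X.round(4),(d*1000).round(0))
E
```

```text
w [ 0.6671 -0.0114  0.008 ] [ 0.  0. -0.]
wtop [ 0.6776 -0.0056  0.018 ] [12. -1.  0.]
tip [0.6349 0.0226 0.003 ] [-15. -44.  -0.]
ferrule [0.6465 0.0574 0.004 ] [ 10. -71.  -0.]
```

```bash
cat >> h.py <<'E'
def circ(c,r,z): return [np.array([c[0]+r*np.cos(t),c[1]+r*np.sin(t),z]) for t in np.linspace(0,2*np.pi,40)[:-1]]
E
python3 - <<'E'
from h import *
p=shot('wrist')
o=(250,180);im=crop(p,*o,150,110,5)
c=(.671,-.004)
draw(im,p,circ(c,.016,0),(255,0,0),5,o);draw(im,p,circ(c,.016,.015),(0,255,0),5,o)
cv2.imwrite('pics/bw.png',im)
E
```

```text
(no output)
```

View pics/bw.png

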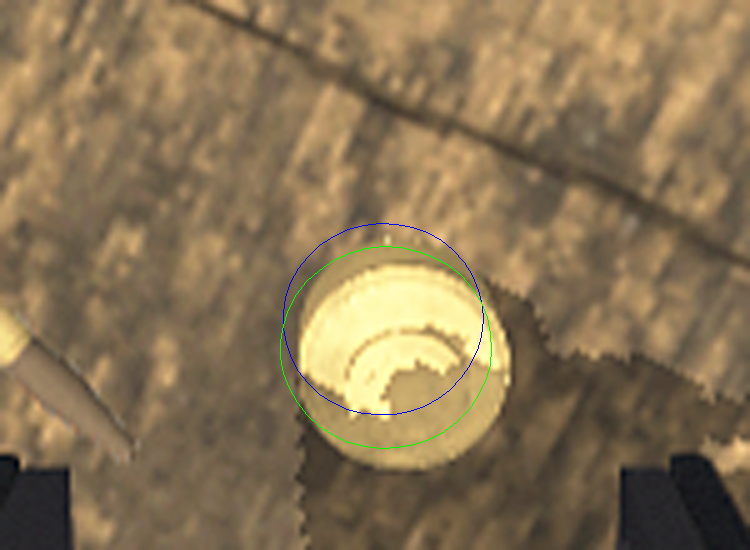

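```bash
python3 - <<'E'
from h import *
plan([((.6693,-.008,.035),25)],-.1)
E
```

```text
t 20.23 at [0.6726 0.0041 0.0979] x-yaw 25.6 F [ 0.1 -0.2  0.5] w 0.0564
0.06 -0.03 0.06 -0.11 0.11 0.79 -0.1; 0.07 -0.02 0.05 -0.1 0.11 0.78 -0.1   |wp
```

```bash
python3 -m crank '0.1 0 0.1 -0.1 0.15 0.75 -0.1; 0.05 0 0 -0.1 0.15 0.7 -0.1; 0 0 0 0 0 0 -0.1'
python3 - <<'E'
from h import *
plan([((.6693,-.008,.004),25)],-.1)
p=shot('wrist')
o=(220,200);im=crop(p,*o,200,140,4)
c=(.6693,-.008)
draw(im,p,circ(c,.016,0),(255,0,0),4,o);draw(im,p,circ(c,.016,.015),(0,255,0),4,o)
cv2.imwrite('pics/bw2.png',im)
E
```

```text
time: 20.6
position: [0.6729, -0.0118, 0.0458]
tool_rot: [0.976, 0.217, 0.006, 0.0]
ft_force: [-0.3, -0.4, -0.3]
grip_width: 0.0481
t 20.6 at [ 0.6729 -0.0118  0.0458] x-yaw 25.0 F [-0.3 -0.4 -0.3] w 0.0481
0.02 -0.07 0 -0.03 -0.06 0.52 -0.1; 0.02 -0.07 0.01 -0.02 -0.07 0.52 -0.1   |wp
```

View pics/bw2.png

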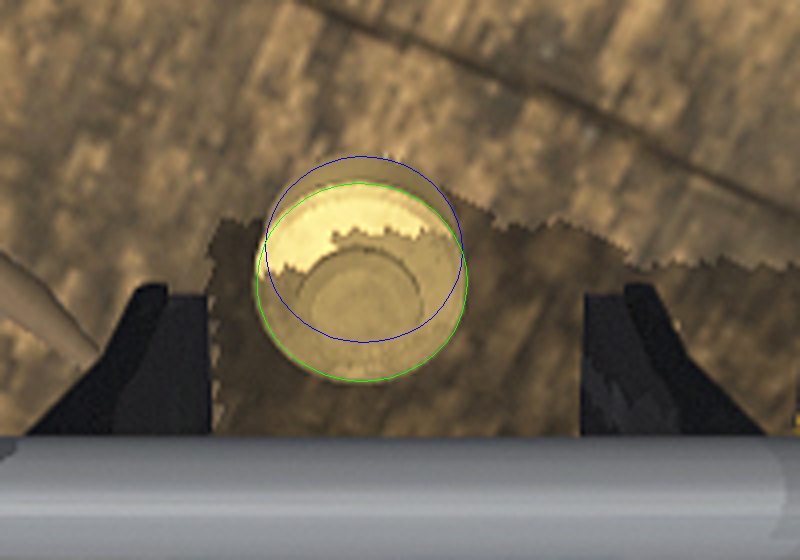

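```bash
python3 -m crank '0 -0.05 0 -0.05 -0.05 0.5 -0.1; 0 0 0 0 -0.05 0.45 -0.1; 0 0 0 0 0 0.05 -0.1; 0 0 0 0 0 0 -0.1' 25
python3 - <<'E'
from h import *
plan([((.6693,-.008,.004),25)],-.1)
E
```

```text
time: 21.15
position: [0.673, -0.0082, 0.0082]
tool_rot: [0.976, 0.217, 0.008, 0.002]
ft_force: [-0.1, -0.3, -0.6]
grip_width: 0.0477
t 21.15 at [ 0.673  -0.0082  0.0082] x-yaw 25.1 F [-0.1 -0.3 -0.6] w 0.0477
0.1 -0.17 0.02 -0.08 -0.05 0.1 -0.1   |wp
```

```bash
python3 -m crank '0 -0.15 0 -0.08 0 0.12 -0.1; 0 0 0 0 0 0 0.6; 0 0 0 0 0 0 0.6; 0 0 0 0 0 0 0.6; 0 0 0 0 0 0 0.6' 25
python3 - <<'E'
from h import *
plan([((.668,-.008,.15),25)],.6)
E
```

```text
time: 21.78
position: [0.6705, -0.0096, 0.0037]
tool_rot: [0.976, 0.217, 0.002, 0.004]
ft_force: [-0.3, 0.4, -0.9]
grip_width: 0.0309
t 21.77 at [ 0.6705 -0.0096  0.0037] x-yaw 25.1 F [-0.3  0.4 -0.9] w 0.0309
0.03 -0.01 0 -0.01 -0.01 -0.91 0.6; 0.02 0 0.01 -0.01 -0.01 -0.92 0.6; 0.03 -0.01 0 -0.01 -0.01 -0.91 0.6; 0.02 0 0.01 0 -0.01 -0.92 0.6   |wp
```

```bash
python3 -m crank '0 0 0 0 0 -0.9 0.6; 0 0 0 0 0 -0.9 0.6; 0 0 0 0 0 -0.9 0.6; 0 0 0 0 0 -0.9 0.6'
python3 - <<'E'
from h import *
p=viewer.camera('wrist')
print(robot.get_obs()['ft_force'])
plan([(wl('R',-62,0,80,-.06),57.5,0)],.6)
E
```

```text
time: 22.28
position: [0.6661, -0.0084, 0.1462]
tool_rot: [0.976, 0.217, -0.004, 0.002]
ft_force: [0.0, -0.1, -1.7]
grip_width: 0.0307
[ 0.95311593 -0.01314577  2.33439825]
t 22.32 at [ 0.6695 -0.0088  0.152 ] x-yaw 25.1 F [ 1.  -0.   2.3] w 0.0305
0.01 0 -0.93 0.01 -0.9 0.06 0.6; 0.01 0 -0.93 0.08 -0.89 0.06 0.6; 0.01 0 -0.92 0.15 -0.88 0.06 0.6; 0.01 0.01 -0.93 0.22 -0.87 0.06 0.6; 0.02 0.01 -0.92 0.3 -0.84 0.06 0.6
0.01 0 -0.93 0.36 -0.82 0.06 0.6; 0.02 0.01 -0.92 0.42 -0.79 0.05 0.6   |wp
```

```bash
python3 -m crank '0 0 -0.9 0 -0.9 0.05 0.6; 0 0 -0.9 0.1 -0.9 0.05 0.6; 0 0 -0.9 0.15 -0.9 0.05 0.6; 0 0 -0.9 0.2 -0.85 0.05 0.6; 0 0 -0.9 0.3 -0.85 0.05 0.6'; python3 -m crank '0 0 -0.9 0.35 -0.8 0.05 0.6; 0 0 -0.9 0.4 -0.8 0 0.6; 0 0 0 0 0 0 0.6'
python3 - <<'E'
from h import *
plan([(wl('R',-62,0,40,-.06),57.5,0)],.6)
p=shot('wrist');o=(140,60);im=crop(p,*o,390,270,2);tray(im,p,-.06,2,o);cv2.imwrite('pics/w17.png',im)
E
```

```text
time: 22.95
position: [0.5953, 0.1551, 0.1402]
tool_rot: [0.914, 0.407, 0.003, 0.006]
ft_force: [0.3, -1.2, -1.5]
grip_width: 0.0307
time: 23.32
position: [0.5613, 0.2229, 0.1352]
tool_rot: [0.877, 0.481, 0.001, 0.006]
ft_force: [0.3, -1.2, -1.1]
grip_width: 0.031
t 23.32 at [0.5613 0.2229 0.1352] x-yaw 57.5 F [ 0.3 -1.2 -1.1] w 0.031
0.12 0.05 -0.01 -0.02 0.19 1 0.6   |wp
```

View pics/w17.png

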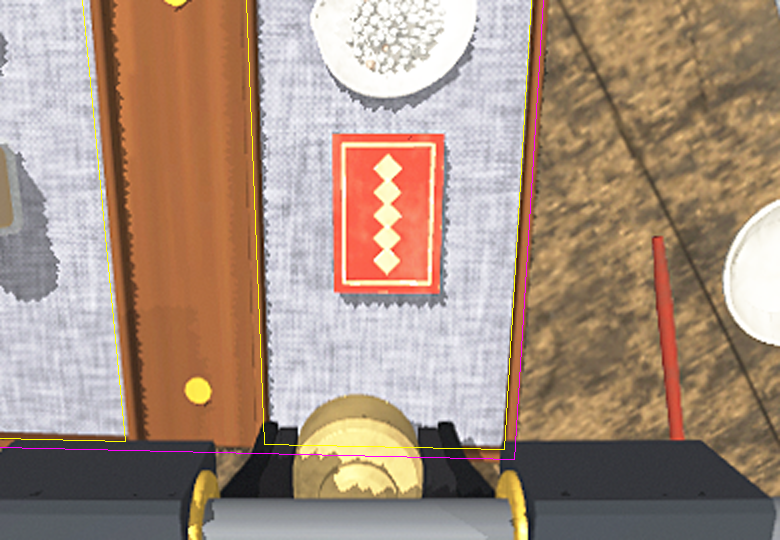

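```bash
python3 -m crank '0.1 0 0 0 0.1 0.9 0.6; 0.1 0 0 0 0.1 0.3 0.6; 0 0 0 0 0 0 0.6'
python3 - <<'E'
from h import *
plan([(wl('R',-62,0,8,-.06),57.5,0),(wl('R',-62,0,3,.03),57.5,2)],.6)
p=shot('wrist','w18');p=shot('side');cv2.imwrite('pics/s6.png',crop(p,190,170,200,150,4))
E
```

```text
time: 23.75
position: [0.5727, 0.2146, 0.0871]
tool_rot: [0.878, 0.479, -0.001, -0.001]
ft_force: [-0.4, 0.1, -0.6]
grip_width: 0.0307
t 23.75 at [0.5727 0.2146 0.0871] x-yaw 57.2 F [-0.4  0.1 -0.6] w 0.0307
-0.03 0.02 -0.06 0 -0.11 0.62 0.6   |wp
0.4 0 0 0 0.06 0.29 0.6   |wp
```

View pics/s6.png

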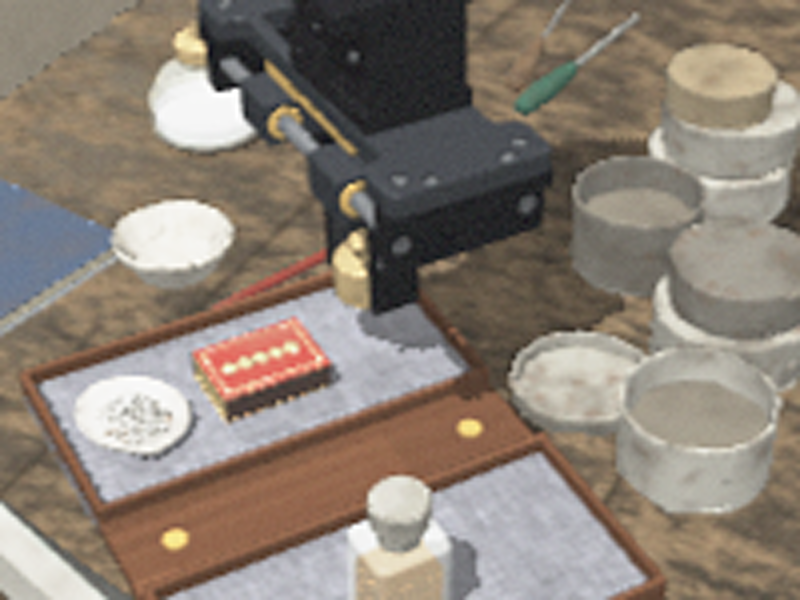

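```bash
python3 -m crank '0 0 0 0 -0.1 0.6 0.6; 0.2 0 0 0 0.05 0.15 0.6; 0.2 0 0 0 0 0.1 0.6; 0 0 0 0 0 0 0.6'
python3 - <<'E'
from h import *
plan([(wl('R',-62,0,3,.03),57.5,2)],.6)
p=shot('side');cv2.imwrite('pics/s7.png',crop(p,190,170,200,150,4))
E
```

```text
time: 24.35
position: [0.5748, 0.2162, 0.0578]
tool_rot: [0.878, 0.478, -0.005, -0.015]
ft_force: [0.8, 0.2, -2.3]
grip_width: 0.0314
t 24.35 at [0.5748 0.2162 0.0578] x-yaw 57.2 F [ 0.8  0.2 -2.3] w 0.0314
0.03 -0.06 -0.07 -0.06 -0.07 0.18 0.6   |wp
```

View pics/s7.png

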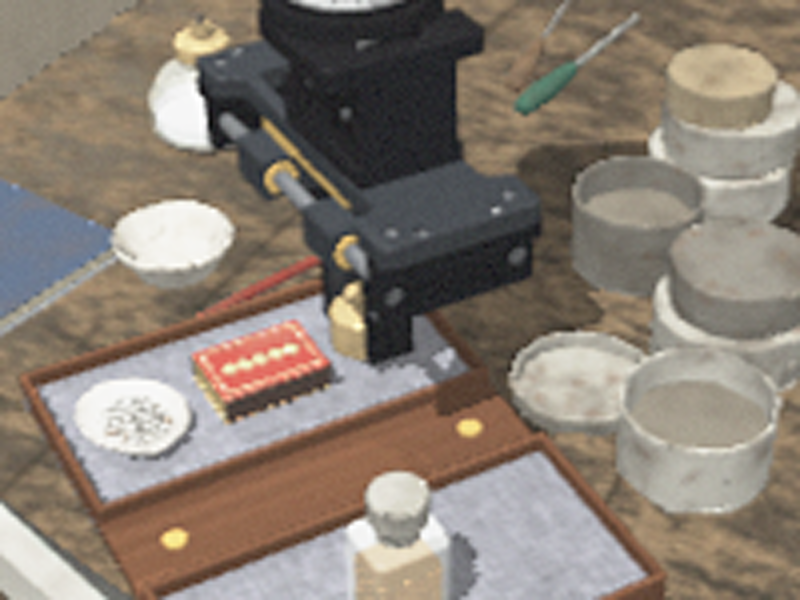

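```bash
python3 -m crank '0 0 0 0 -0.05 0.1 0.6; 0 0 0 0 0 0.1 0.6; 0 0 0 0 0 0 0.6'
python3 - <<'E'
from h import *
plan([(wl('R',-62,0,3,.03),57.5,2)],.6)
p=shot('side');cv2.imwrite('pics/s8.png',crop(p,190,170,200,150,4))
E
```

```text
time: 24.78
position: [0.5742, 0.2177, 0.0512]
tool_rot: [0.878, 0.479, -0.004, -0.014]
ft_force: [0.8, -0.4, -0.3]
grip_width: 0.0308
t 24.77 at [0.5742 0.2177 0.0512] x-yaw 57.2 F [ 0.8 -0.4 -0.3] w 0.0308
0.07 -0.09 -0.06 -0.09 -0.04 0.01 0.6   |wp
```

View pics/s8.png

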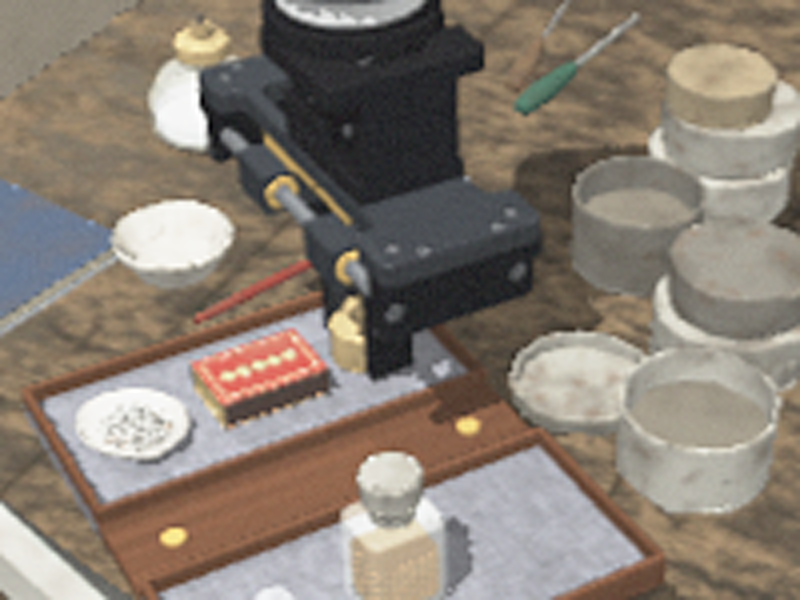

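```bash
python3 -m crank '0.1 0 0 0 0 0.06 0.6; 0.1 0 0 0 0 0.05 0.6; 0 0 0 0 0 0 0.2; 0 0 0 0 0 0 0.1; 0 0 0 0 0 0 0.04'
python3 - <<'E'
from h import *
plan([],.6)
p=shot('side');cv2.imwrite('pics/s9.png',crop(p,190,170,200,150,4))
E
```

```text
time: 25.45
position: [0.5744, 0.2179, 0.0469]
tool_rot: [0.878, 0.479, -0.008, -0.023]
ft_force: [-0.1, -1.0, -1.1]
grip_width: 0.04
t 25.45 at [0.5744 0.2179 0.0469] x-yaw 57.2 F [-0.1 -1.  -1.1] w 0.04
```

View pics/s9.png

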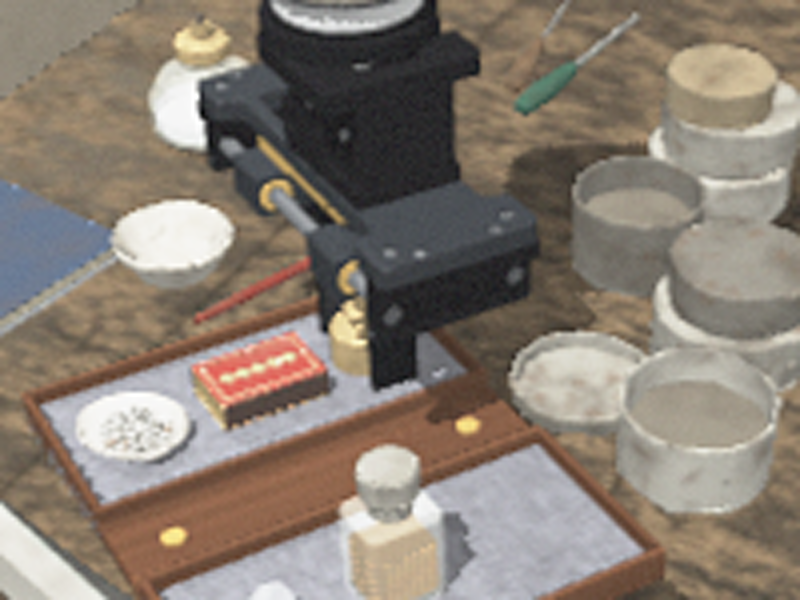

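```bash
python3 -m crank '0 0 0 0 0 -0.5 0.04; -0.2 0 0 0 0 -0.9 0; -0.2 0 0 0 0 -0.9 -0.1; -0.1 0 0 0 0 -0.9 -0.2'
python3 - <<'E'
from h import *
p=shot('wrist','w19')
plan([((.345,.258,.15),57.5)],-.2)
E
```

```text
time: 26.0
position: [0.5745, 0.2146, 0.1743]
tool_rot: [0.878, 0.479, -0.002, -0.005]
ft_force: [-0.7, 0.7, -1.0]
grip_width: 0.0503
t 26.05 at [0.5776 0.2154 0.1797] x-yaw 57.2 F [ 0.4 -0.3  2.4] w 0.0509
-0.01 -0.02 -0.01 -0.38 -0.91 0.12 -0.2; 0 -0.02 -0.01 -0.38 -0.91 0.12 -0.2; -0.01 -0.01 -0.01 -0.37 -0.91 0.13 -0.2; 0 -0.02 -0.01 -0.37 -0.91 0.12 -0.2; -0.01 -0.01 -0.01 -0.37 -0.91 0.13 -0.2
0 -0.02 -0.01 -0.38 -0.92 0.12 -0.2   |wp
```

View pics/w19.png

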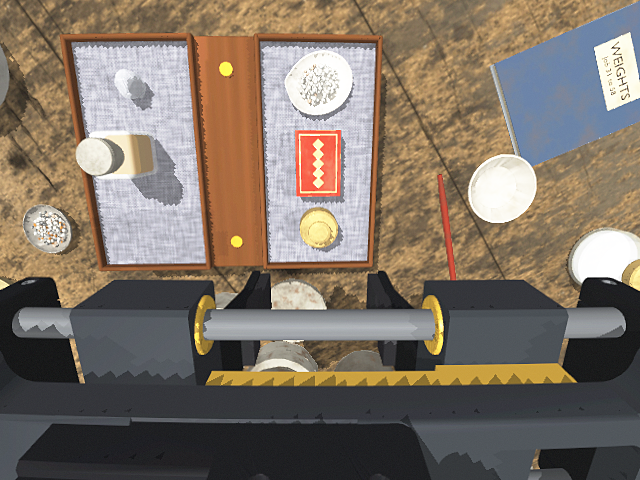

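```bash
python3 -m crank '0 0 0 -0.4 -0.9 0.1 -0.2; 0 0 0 -0.4 -0.9 0.1 -0.2; 0 0 0 -0.35 -0.9 0.15 -0.2; 0 0 0 -0.35 -0.9 0.15 -0.2; 0 0 0 -0.35 -0.9 0.1 -0.2'; python3 -m crank '0 0 0 -0.3 -0.9 0.1 -0.2; 0 0 0 0 0 0 -0.2'
python3 - <<'E'
from h import *
p=shot('wrist','w20')
for d in spotter.boxes_of('small_weight',p)[:2]: 
    X=world(p,d['at']);print(d['score'],X.round(4),proj(p,[X]).round(0))
plan([((.345,.258,.06),57.5)],-.2)
c=(.342,.257);o=(220,130);im=crop(p,*o,200,150,4)
draw(im,p,circ(c,.0125,0),(255,0,0),4,o);draw(im,p,circ(c,.0125,.011),(0,255,0),4,o);cv2.imwrite('pics/sw.png',im)
E
```

```text
time: 26.68
position: [0.386, 0.2523, 0.1568]
tool_rot: [0.879, 0.477, 0.009, -0.002]
ft_force: [0.3, 0.1, 0.6]
grip_width: 0.0521
time: 26.92
position: [0.3439, 0.2618, 0.1519]
tool_rot: [0.878, 0.478, 0.007, -0.002]
ft_force: [0.2, 0.5, 0.4]
grip_width: 0.052
0.78 [0.3398 0.2582 0.0117] [[317. 232.]]
t 27.02 at [0.3483 0.2624 0.1526] x-yaw 57.1 F [0.  0.3 0.3] w 0.0523
0.02 -0.07 -0.03 -0.06 -0.01 0.77 -0.2; 0.02 -0.07 -0.03 -0.06 -0.01 0.77 -0.2; 0.03 -0.08 -0.03 -0.05 0 0.77 -0.2   |wp
```

View pics/w20.png

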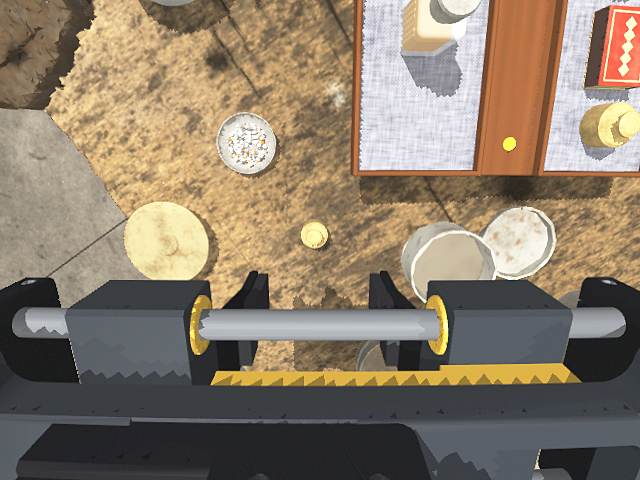

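View pics/sw.png

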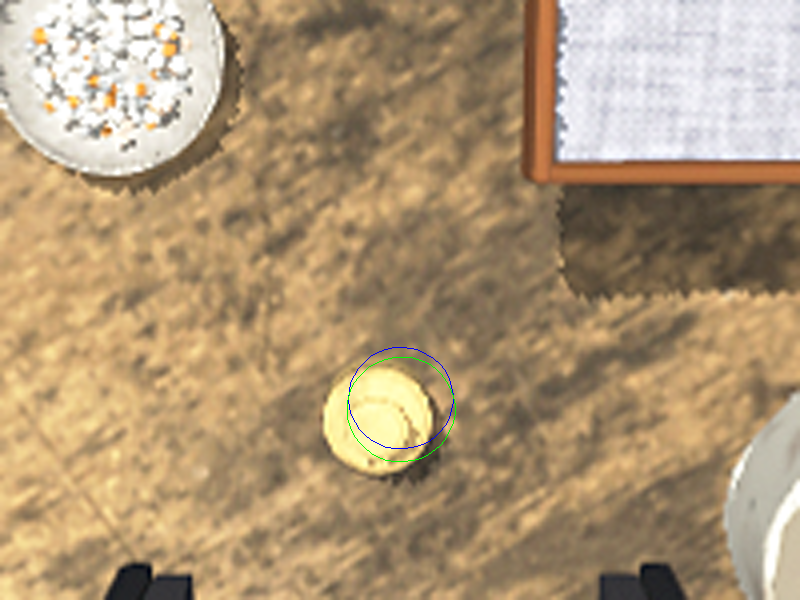

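```bash
python3 - <<'E'
from h import *
p=shot('wrist');s=shot('side')
cv2.imwrite('pics/s10.png',crop(s,330,240,130,100,6)); cv2.imwrite('pics/w21.png',crop(p,380,190,130,100,6))
E
```

```text
(no output)
```

View pics/s10.png

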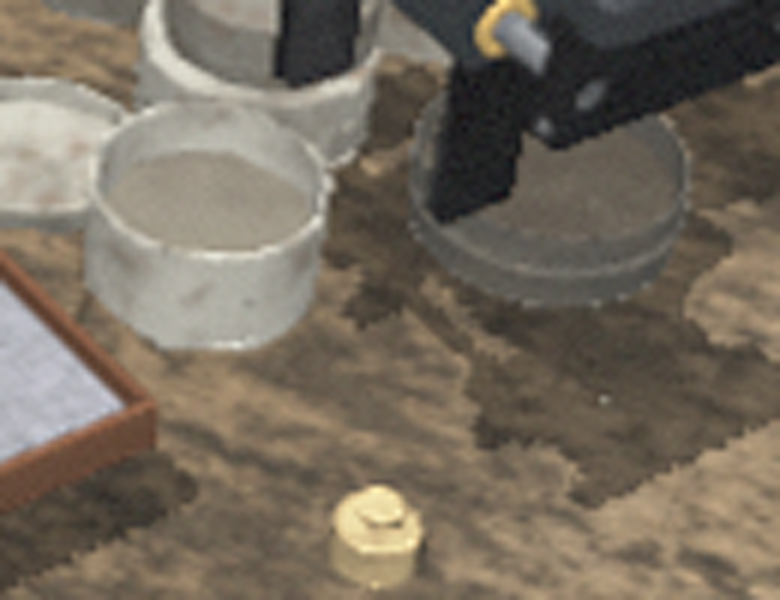

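View pics/w21.png

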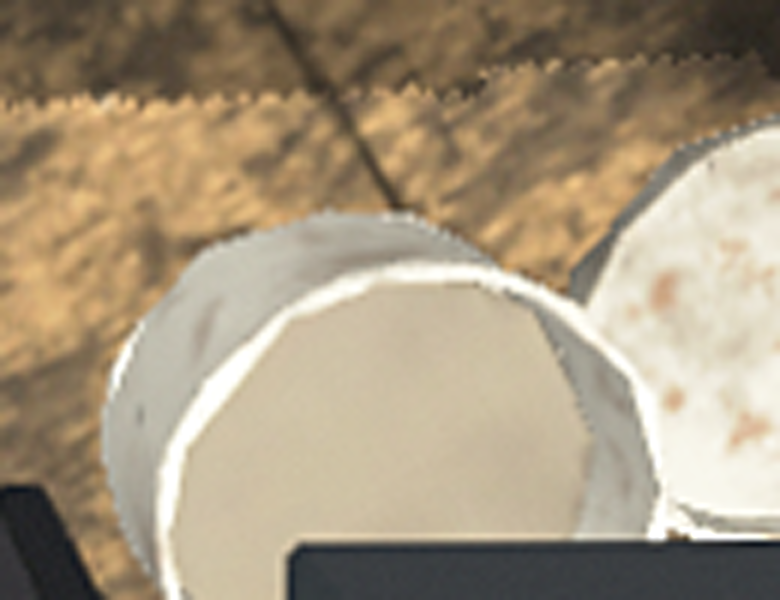

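```bash
python3 - <<'E'
from h import *
plan([((.338,.2575,.05),57.5)],-.1)
E
```

```text
t 27.12 at [0.3497 0.2624 0.1527] x-yaw 57.0 F [ 1.1 -0.1 -0.7] w 0.052
0.03 -0.07 -0.04 -0.1 -0.06 0.85 -0.1; 0.02 -0.08 -0.03 -0.1 -0.07 0.86 -0.1; 0.03 -0.07 -0.04 -0.09 -0.06 0.85 -0.1   |wp
```

```bash
python3 -m crank '0 -0.1 0 -0.1 -0.05 0.85 -0.1; 0 -0.1 0 -0.1 -0.05 0.85 -0.1; 0 0 0 -0.1 -0.05 0.75 -0.1; 0 0 0 0 0 0 -0.1'
python3 - <<'E'
from h import *
p=shot('wrist')
plan([((.3375,.2575,.004),57.5)],-.1)
c=(.3364,.2573);o=(220,180);im=crop(p,*o,200,150,4)
draw(im,p,circ(c,.0125,0),(255,0,0),4,o);draw(im,p,circ(c,.0125,.011),(0,255,0),4,o);cv2.imwrite('pics/sw2.png',im)
E
```

```text
time: 27.62
position: [0.3488, 0.2574, 0.053]
tool_rot: [0.88, 0.475, 0.009, 0.003]
ft_force: [0.0, -0.2, 0.7]
grip_width: 0.0479
t 27.68 at [0.35   0.2579 0.054 ] x-yaw 56.7 F [ 0.6 -0.3  0.2] w 0.0479
0.09 -0.08 -0.08 -0.1 -0.14 0.62 -0.1; 0.09 -0.09 -0.08 -0.09 -0.13 0.62 -0.1   |wp
```

View pics/sw2.png

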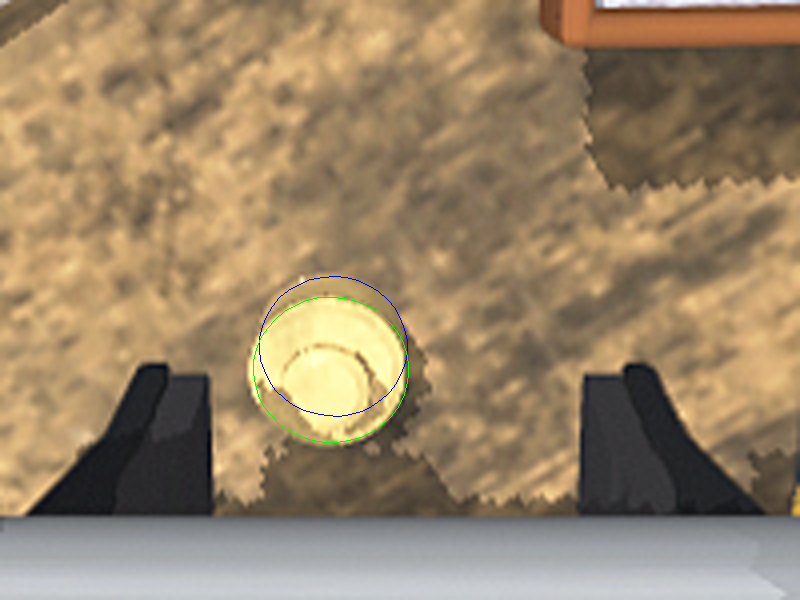

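Estimate matches. Descend.

```bash
python3 -m crank '0.1 -0.1 0 -0.1 -0.2 0.6 -0.1; 0.1 -0.1 0 -0.1 -0.1 0.55 -0.1; 0 0 0 0 0 0 -0.1'
python3 - <<'E'
from h import *
plan([((.3375,.2575,.004),57.5)],-.1)
E
```

```text
time: 28.05
position: [0.3427, 0.2599, 0.0102]
tool_rot: [0.88, 0.474, 0.004, 0.0]
ft_force: [0.0, 1.1, 0.3]
grip_width: 0.0479
t 28.05 at [0.3427 0.2599 0.0102] x-yaw 56.6 F [0.  1.1 0.3] w 0.0479
0.05 -0.08 -0.18 -0.12 -0.08 0.15 -0.1   |wp
```

```bash
python3 -m crank '0.05 -0.1 -0.15 -0.12 -0.1 0.18 -0.1; 0 0 0 0 0 0 0.7; 0 0 0 0 0 0 0.7; 0 0 0 0 0 0 0.7; 0 0 0 0 0 0 0.7' 20
python3 - <<'E'
from h import *
p=shot('wrist','w22')
plan([((.3375,.2575,.16),57.5)],.7)
E
```

```text
time: 28.68
position: [0.3396, 0.2592, 0.0058]
tool_rot: [0.877, 0.48, 0.003, 0.001]
ft_force: [0.1, 1.1, -1.3]
grip_width: 0.0239
t 28.73 at [0.3396 0.2592 0.0058] x-yaw 57.4 F [ 0.5  0.4 -0.3] w 0.0236
0.01 -0.01 -0.01 -0.01 0 -0.96 0.7; 0.02 -0.01 0 -0.01 0 -0.97 0.7; 0.01 -0.01 -0.01 -0.02 0 -0.96 0.7; 0.02 -0.02 0 -0.01 -0.01 -0.97 0.7   |wp
```

View pics/w22.png

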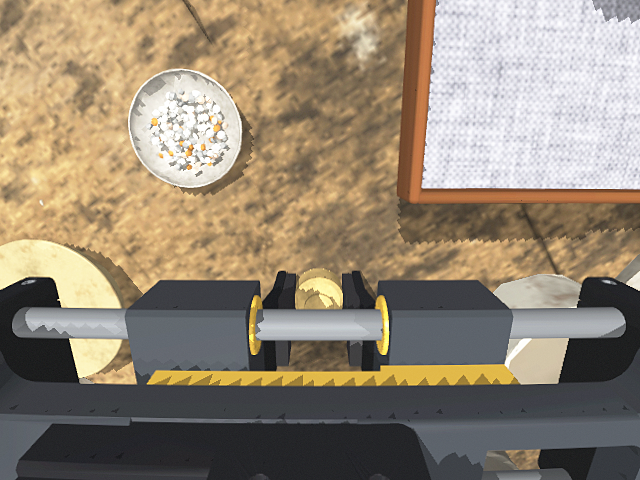

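```bash
python3 -m crank '0 0 0 0 0 -0.95 0.7; 0 0 0 0 0 -0.95 0.7; 0 0 0 0 0 -0.95 0.7; 0 0 0 0 0 -0.95 0.7'
python3 - <<'E'
from h import *
e=np.radians(PSI);ex=np.array([np.cos(e),np.sin(e)]);ey=np.array([-ex[1],ex[0]])
M=0
for n,m,c in [('vial',100,(.484,.354)),('mb',18,(.6015,.266)),('big',160,(.5744,.2179))]:
    d=np.array(c)-[.543,.307];print(n,d@ex,d@ey);M+=m*(d@ey)
M+=12*.072-20*.072
print(M, 'small y from pivot', -M/75)
plan([(wl('L',-50,0,80,.06),57.5)],.7)
E
```

```text
time: 29.22
position: [0.3364, 0.2579, 0.1586]
tool_rot: [0.877, 0.48, -0.002, 0.001]
ft_force: [0.6, 0.9, -0.7]
grip_width: 0.0234
vial 0.007938721060742983 0.07501317689526102
mb -0.003147022190039102 -0.07136768352227357
big -0.05827497011983784 -0.0743558865022266
-6.256242454231078 small y from pivot 0.08341656605641437
t 29.23 at [0.3364 0.2579 0.1586] x-yaw 57.4 F [ 0.6  0.9 -0.7] w 0.0234
0 0.02 -0.01 0.86 0.68 0.2 0.7; -0.01 0.01 -0.01 0.85 0.68 0.2 0.7; 0 0.02 -0.01 0.85 0.68 0.2 0.7   |wp
```

```bash
python3 - <<'E'
from h import *
plan([(wl('L',-50,8,60,.06),57.5)],.7)
E
python3 -m crank '0 0 0 0.85 0.65 0.2 0.7; 0 0 0 0.85 0.6 0.2 0.7; 0 0 0 0.8 0.6 0.2 0.7; 0 0 0 0 0 0 0.7'
python3 - <<'E'
from h import *
plan([(wl('L',-50,8,20,.06),57.5,2)],.7)
p=shot('wrist');o=(200,60);im=crop(p,*o,390,270,2);tray(im,p,.06,2,o);cv2.imwrite('pics/w23.png',im)
E
```

```text
t 29.23 at [0.3364 0.2579 0.1586] x-yaw 57.4 F [ 0.6  0.9 -0.7] w 0.0234
0 0.02 -0.01 0.86 0.6 0.36 0.7; -0.01 0.01 -0.01 0.85 0.61 0.36 0.7; 0 0.02 -0.01 0.86 0.6 0.37 0.7   |wp
time: 29.72
position: [0.4559, 0.3037, 0.138]
tool_rot: [0.877, 0.48, 0.002, 0.001]
ft_force: [-0.9, -0.0, -1.2]
grip_width: 0.0236
t 29.73 at [0.4559 0.3037 0.138 ] x-yaw 57.4 F [-0.9 -0.  -1.2] w 0.0236
0.22 -0.01 -0.01 -0.01 -0.08 0.79 0.7; 0.22 -0.01 -0.01 0 -0.06 0.79 0.7   |wp
```

View pics/w23.png

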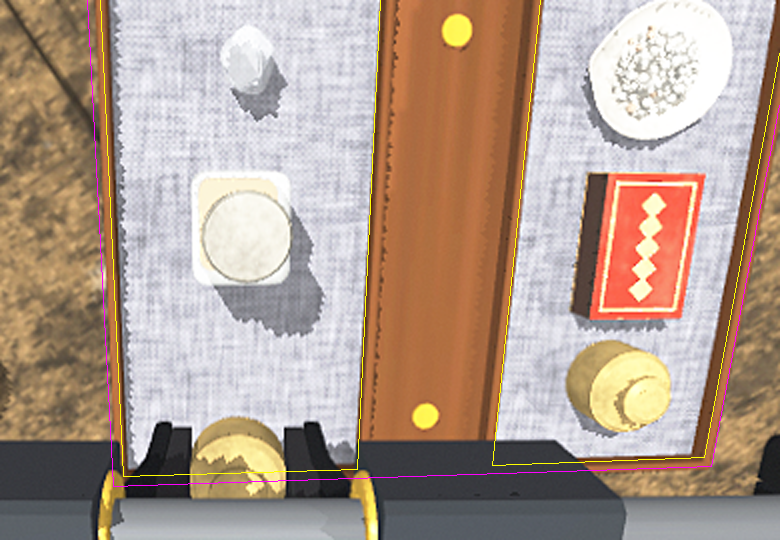

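```bash
python3 -m crank '0.2 0 0 0 -0.05 0.8 0.7; 0.2 0 0 0 0 0.6 0.7; 0 0 0 0 0 0 0.7'
python3 - <<'E'
from h import *
plan([(wl('L',-50,8,7,.06),57.5,2),(wl('L',-50,8,6,0),57.5,1)],.7)
p=shot('wrist','w24')
p=shot('side');cv2.imwrite('pics/s11.png',crop(p,190,200,200,150,4))
E
```

```text
time: 30.15
position: [0.4461, 0.3027, 0.0809]
tool_rot: [0.877, 0.481, -0.012, -0.015]
ft_force: [0.2, -0.1, -0.5]
grip_width: 0.0236
t 30.15 at [0.4461 0.3027 0.0809] x-yaw 57.5 F [ 0.2 -0.1 -0.5] w 0.0236
-0.04 0.07 -0.01 0.15 0.04 0.48 0.7   |wp
-0.2 0 0 0 -0.03 0.14 0.7   |wp
```

View pics/s11.png

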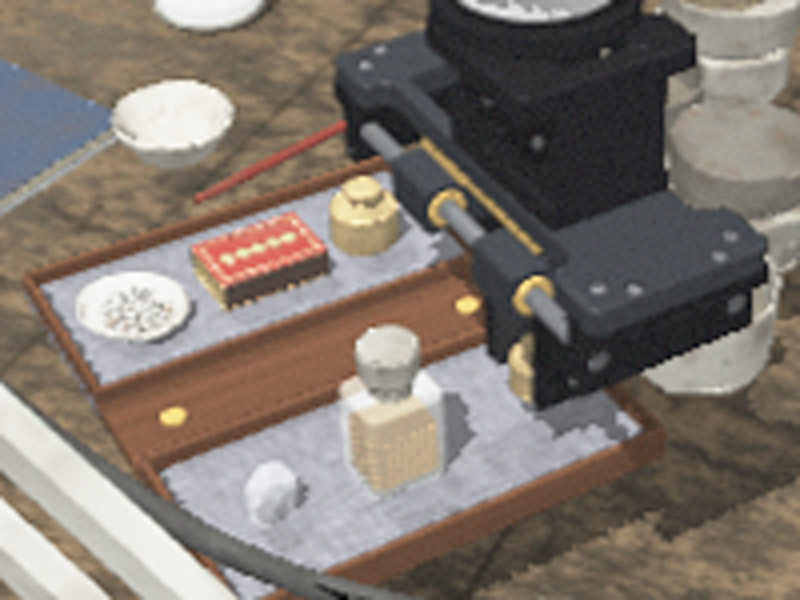

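View pics/w24.png

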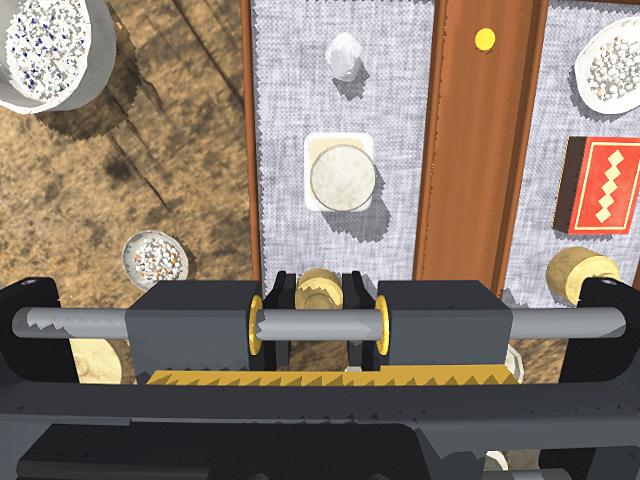

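```bash
python3 -m crank '0 0.05 0 0.15 0.03 0.4 0.7; -0.1 0 0 0 0 0.15 0.7; -0.1 0 0 0 0 0.1 0.7; 0 0 0 0 0 0 0.7'
python3 - <<'E'
from h import *
plan([(wl('L',-50,8,6,0),57.5,0)],.7)
p=shot('side');cv2.imwrite('pics/s12.png',crop(p,190,200,200,150,4))
E
```

```text
time: 30.75
position: [0.4518, 0.3095, 0.057]
tool_rot: [0.877, 0.481, -0.001, -0.008]
ft_force: [-0.2, -0.1, -0.1]
grip_width: 0.0239
t 30.75 at [0.4518 0.3095 0.057 ] x-yaw 57.5 F [-0.2 -0.1 -0.1] w 0.0239
-0.17 -0.06 0 -0.08 -0.04 0.03 0.7   |wp
```

View pics/s12.png

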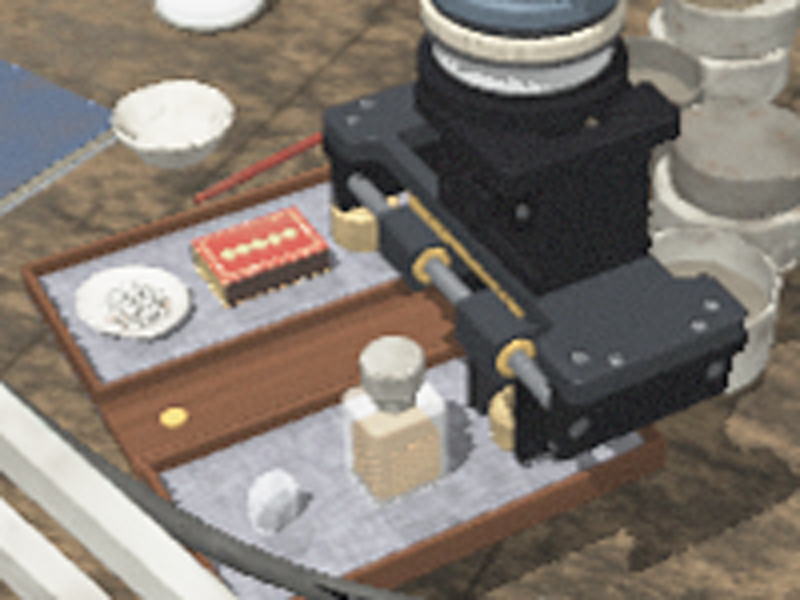

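```bash
python3 -m crank '-0.1 0 0 0 0 0.04 0.7; 0 0 0 0 0 0 0.7; 0 0 0 0 0 0 0.4; 0 0 0 0 0 0 0.3; 0 0 0 0 0 0 0.25'
python3 -m crank '0 0 0 0 0 0 0.25; 0 0 0 0 0 -0.4 0.2; 0 0 0 0 0 -0.9 0.1; 0 0 0 0 0 -0.9 0; 0 0 0 0 0 -0.9 0'
python3 - <<'E'
from h import *
p=shot('wrist','w25')
p=shot('side');cv2.imwrite('pics/s13.png',crop(p,190,200,200,150,4))
E
```

```text
time: 31.42
position: [0.4527, 0.3097, 0.0563]
tool_rot: [0.877, 0.481, 0.002, -0.004]
ft_force: [-0.5, -0.4, 0.0]
grip_width: 0.0313
time: 32.05
position: [0.4512, 0.3079, 0.1839]
tool_rot: [0.877, 0.481, -0.001, -0.004]
ft_force: [0.0, 0.1, -0.1]
grip_width: 0.0426
```

View pics/s13.png

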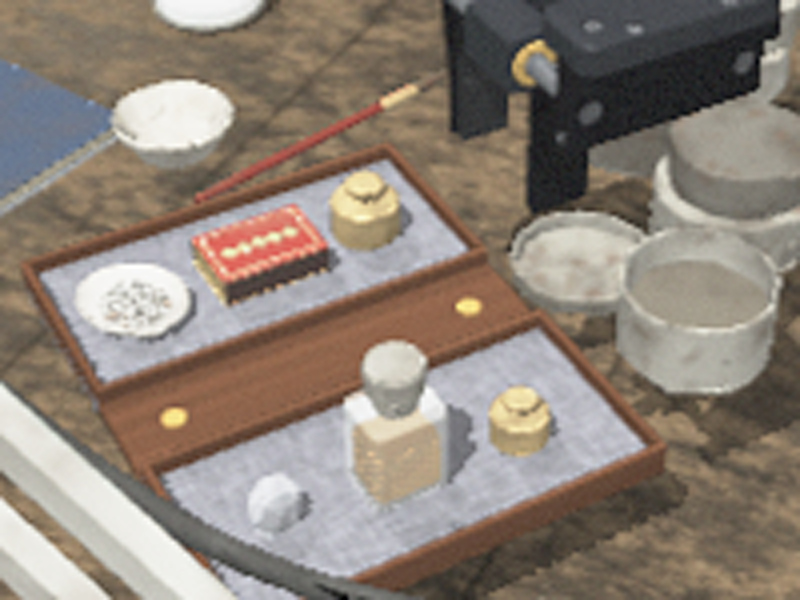

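View pics/w25.png

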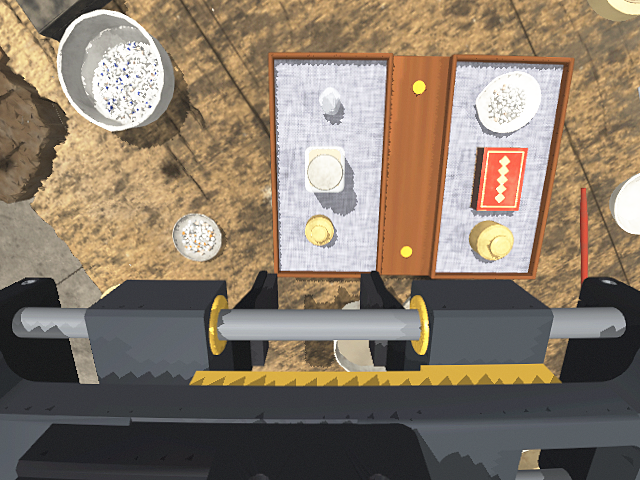

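```bash
python3 -m crank '0 0 0 -0.6 0 -0.9 0; 0 0 0 -0.6 0 -0.8 0; 0 0 0 0 0 0 0; 0 0 0 0 0 0 0; 0 0 0 0 0 0 0'
python3 - <<'E'
from h import *
a=cv2.cvtColor(cv2.imread('pics/side0.png'),cv2.COLOR_BGR2GRAY)
p=shot('side','sideF');b=cv2.cvtColor(cv2.imread('pics/sideF.png'),cv2.COLOR_BGR2GRAY)
at=cv2.cvtColor(cv2.imread('pics/top0.png'),cv2.COLOR_BGR2GRAY)
pts={'Rfar':wl('R',-94,-49,8),'Rfarend':wl('R',94,-49,8),'Lnear':wl('L',-94,49,8),'Rin':wl('R',-90,45,8),'Lin':wl('L',-90,-45,8),'fixed':(.70,.15,0)}
for n,X in pts.items():
    u,v=proj(p,[X])[0]; u,v=int(round(u)),int(round(v)); h=7
    if n=='fixed': pass
    t=a[v-h:v+h+1,u-h:u+h+1]; S=b[v-h-5:v+h+6,u-h-5:u+h+6]
    T=cv2.resize(t,None,fx=8,fy=8,interpolation=cv2.INTER_CUBIC);SS=cv2.resize(S,None,fx=8,fy=8,interpolation=cv2.INTER_CUBIC)
    r=cv2.matchTemplate(SS,T,cv2.TM_CCOEFF_NORMED);_,m,_,l=cv2.minMaxLoc(r)
    if n in('fixed',): J=0
    else:
        s='R' if n[0]=='R' else 'L'
    def pr(ph):
        d={'Rfar':('R',-94,-49),'Rfarend':('R',94,-49),'Lnear':('L',-94,49),'Rin':('R',-90,45),'Lin':('L',-90,-45)}.get(n)
        return proj(p,[wl(*d,8,ph)])[0] if d else np.zeros(2)
    print(n,(u,v),'shift',l[0]/8-5,l[1]/8-5,'score',round(m,2),'px per 0.01rad',(pr(.016)-pr(.006)).round(2))
for n in ['oil_vial','matchbox','big_weight','small_weight','bead_dish','quartz']:
    for d in spotter.boxes_of(n,p)[:1]: print(n,d['score'],world(p,d['at']).round(3))
E
```

```text
time: 32.78
position: [0.4264, 0.2672, 0.2552]
tool_rot: [0.877, 0.481, 0.004, -0.004]
ft_force: [-0.3, -0.2, -0.7]
grip_width: 0.0434
Rfar (288, 235) shift 0.125 -1.125 score 0.49 px per 0.01rad [-0.04  0.44]
Rfarend (195, 266) shift 0.0 -0.25 score 0.95 px per 0.01rad [0.05 0.45]
Lnear (358, 311) shift 0.25 0.25 score 0.98 px per 0.01rad [-0.04 -0.63]
Rin (310, 262) shift 0.0 -0.125 score 0.98 px per 0.01rad [-0.07  0.05]
Lin (325, 278) shift 0.0 0.125 score 0.99 px per 0.01rad [-0.07 -0.19]
fixed (248, 241) shift -0.125 0.0 score 0.98 px per 0.01rad [0. 0.]
matchbox 0.66 [0.601 0.267 0.068]
big_weight 0.63 [0.571 0.232 0.071]
small_weight 0.7 [0.452 0.318 0.065]
bead_dish 0.81 [0.637 0.318 0.056]
quartz 0.69 [0.514 0.404 0.068]
```

View pics/sideF.png

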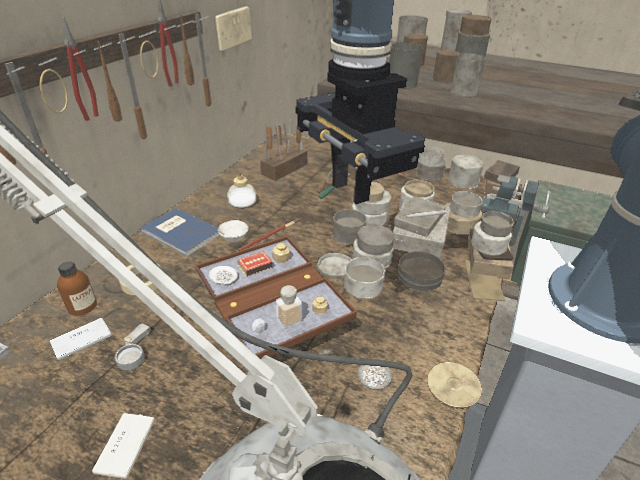

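Compared with the start picture, the tray's tilt has changed by only about −0.005 rad, so it rests level to within roughly 0.005 rad. Everything stands free, so I'm handing in.

```bash
python3 - <<'E'
from h import *
print(robot.hand_in())
E
```

```text
the job is handed in; nothing more can be done
None
```

The job is done and handed in at about 33 s. The oil vial and then the small weight went to the quartz kit (left well). The matchbox and then the big weight went to the dish kit (right well), with the vial and matchbox placed before either weight.

**Final pictures:** the last wrist picture and side view show everything standing in its well (the matchbox flat). The dish and quartz are still near the far ends of their wells, and the gripper is clear of everything.

**Level:** I compared tray corners in the side view with the start picture, where the tray should have been about +0.006 rad off level from the dish and quartz alone. The shifts were mostly under 0.3 px, about −0.005 rad, so the tray rests within roughly 0.005 rad of level.

**Checks that failed or disagreed:**
- **Corner match:** one of the five tray corners matched poorly (score 0.49), so I left it out of the tilt estimate.
- **Vial detection:** the detector did not report the vial in the last side picture, but the vial is plainly visible there, upright.
- **Camera positions:** the wrist and top cameras disagreed by a few mm, so I corrected with picture overlays before each of the later grasps.

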